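# Load the stuck mould press

## Robot

A 6-joint arm with a two-finger parallel gripper is mounted at the origin on the work surface. World frame = base frame: x ahead of the robot, y to its left, z up, the work surface at z = 0. Lengths are in m, angles in rad, forces in N, time in s.
With the tool pointing down it reaches from about 0.275 to 0.875 m from the base axis. Payload 12.5 kg.
Tool frame: the origin (TCP) lies at the very end of the fingers, on their centre line; the grasp point (between the pads) lies 19 mm behind it; z points along the fingers, x is the direction in which the jaws open and shut, and the axes are right-handed (so a half turn about z gives the same grasp; the last joint's range is limited). The gripper opens to 85 mm and grips with 20 to 120 N. Pads are 22 mm wide; open, the fingers measure 114 mm over their backs; the gripper's body (76 mm by 85 mm) begins 54 mm behind the grasp point. The pads swing forward as they close: fully open they stand 13 mm farther back than shut.
Start: joints at [-1.324, 0.351, 1.652, -0, 1.139, -0.085], TCP at [0.179, -0.52, 0.206] pointing down, gripper open.
Joint ranges: [-2.75, 2.75], [-0.79, 2.1], [0.01, 2.65], [-1.57, 4.71], [0.07, 3.14], [-2.87, 2.87]. Speed limits (rad/s): [2.22, 2.22, 2.79, 3.14, 3.14, 3.14].

## Interface

Orientations are given as a unit quaternion [w, x, y, z].
In Python, from cell import ctrl, imaging, hand_in gives the robot as it stands. The module is installed in compiled form; this text tells all that it offers.
- The arm moves only by the tool drive_tool, never from a script. Its argument "moves" is a list of rows, each an object with "gripper": the closure in counts, from 0 (fully open) to 255 (shut); "dp": the shift along the tool's x, y, z in mm, a list of three; "delta_rot": the turn, a rotation vector about the tool's x, y, z in degrees, a list of three. A call has 1 to 12 rows; each row shifts and turns the commanded pose from where the row before left it, along the tool's axes as they then stand; what a row does not reach is not made up. A row lasts 1/8 s, in which the tool goes at most 62.5 mm and 10.7 degrees, less where a joint would pass 70% of its speed; a pose out of reach is approached as far as the arm can. A call is refused whole if a number of a shift passes 62.5 or a number of a turn 10.7, either way. A call with a gripper value outside its range is refused whole. The fingers move at their own pace and stop on an object; the grip force is fixed at half the most. Time passes only in rows, so rows that do not move let the fingers close. It gives the time, the measured TCP pose, the force and the opening at its end, in the units of the state.
- ctrl.get_obs(): the state, without advancing time (a new reading comes with each control period).
- imaging.grab_frame(name): name is "scene" or "top" or "wrist"; returns the picture (480x640x3 uint8, red, green, blue); there is no depth.
- imaging.camera_model(name): a dict with "fx", "fy", "cx", "cy" (pixels), "T" (4x4, takes a point from camera to world coordinates); the wrist camera has in their place "T_tool_cam" (4x4, takes a point from camera to tool coordinates, whose origin is the TCP and whose axes are the tool frame's). Camera axes: x right, y up, looking along -z (the intrinsics and any distortion apply to the point x, -y, -z); pixel columns grow to the right and rows downward; lengths in m; the calibration is good to about 2 mm. A picture is of the moment at which its call begins: read the wrist's pose just before it. camera_model takes no time and is no camera call.
- hand_in(): hands the job in, once; it reports no verdict.
The state is a dict: "time": time; "joints": joint angles; "joint_vel": joint speeds; "tau": joint torques, N m; "ee_pos": TCP position; "orientation": TCP orientation; "contact_force": force on the tool from outside, world axes, zero at the start; "torque": the same for the moment, N m; "grip_width": finger opening in m.
Only numpy, scipy, OpenCV 4.12 (cv2) and the standard library are available. Lean on these libraries where they do the work, as an engineer would, in place of code of your own. Each camera call takes 0.05 s, during which the arm holds its last target.

## Task

Lay the closed wooden sweet mould flat in the blue-edged bed of the press's sliding carriage, lengthwise, and let go of it. Then push the carriage, which is stuck, until it breaks free, and carry it on without letting it shoot forward until it is fully home against the hidden end stop. Finally press the red knob down until the platen rests on the mould, and leave the sugar fruits, the bowl and the jar where they stand.

Things in the scene. Friction and masses are not known exactly. Their poses are not given: they have to be found in the camera images.
- mould_centre (a point): centre (half-way up) of the loose closed wooden mould, a brown block 100 x 50 x 55 mm (x long, y wide, z up) with a dark seam, about 0.15 to 0.3 kg; it starts lying in the steel tray, whose lip stands 14 mm above the table
- bed (a point): centre of the floor of the white carriage's bed, 42 mm above the table. x points along the rail in the pushing direction (to the gate and stop), y across the rail, z up. Bed: 116 mm long between two blue fences 10 mm high, 74 mm wide between two blue lips 5 mm high. It moves with the carriage and starts 130 mm short of the gate's middle
- gate (a point): centre of the top of the fixed white gate plate, 168 mm above the table: a plate 110 mm along the rail, 160 mm across it and 18 mm thick on four posts; the bed runs under it. Same axes as the bed
- handle (a point): centre of the orange upright push handle on the carriage's tail, 140 mm behind the bed's centre: a plate 18 mm thick along the rail, 50 mm wide across it and 65 mm high (42 to 107 mm above the table). It stays outside the gate, and is pushed in the bed's +x direction. Same axes as the bed
- carriage (a joint): travel along the rail in m: 0 at the start, growing towards the stop. Stuck (up to 3 mm of play): 12 to 20 N break it free; it jumps on some mm by 25 mm of travel, then runs with about 3 to 6 N of friction and stays where left. The end stop, hidden in the white housing beyond the gate, is elsewhere each time, at 120 to 150 mm of travel: felt as a sharp rise in force. Above 0.3 m/s it is shooting forward
- buffer (a joint): the small sprung rubber buffer in front of the hidden stop, in m: 0 untouched, 0.008 fully pressed in by the carriage (solid stop; its spring is about 1 N only). Above 0.005 the carriage is home
- knob_top (a point): centre of the top of the red palm knob (56 mm across), 227 mm above the table when up, over the middle of the gate
- platen (a joint): how far the knob and the dark steel platen under the gate have been pushed down, in m: 0 up, 0.020 when the platen lies on a mould in the bed, 0.026 its limit without a mould. It stays where it is left; it takes about 3 to 6 N to push down
- apple: red-orange finished hard sugar fruit, 47 mm across, 43 mm tall; bystander, origin under its centre, in the tray
- plum: green finished hard sugar fruit, 47 mm across, 43 mm tall; bystander, origin under its centre, in the tray
- peach: pale orange finished hard sugar fruit, 47 mm across, 43 mm tall; bystander, origin under its centre, beside the press
- bowl: steel bowl, 110 mm across, 50 mm tall; bystander, origin under its centre
- colour_jar: clear jar with blue cap, 52 mm across, 75 mm tall; bystander, origin under its centre
Mind the look-alikes: they are no part of the job. What is shaped like the part that bears mould_centre but pink, purple or yellow is not meant.

How it is judged:
By the outcome, as a careful person would: the job done as asked, in the order asked, and still so for the second after the job is handed in, with the robot touching nothing.
It also fails if it takes over 58 s, if anything falls off the work surface, if the arm or the gripper's body presses on something with over 40 N, if the wrist force passes 120 N, or if a joint passes its speed limit or range.

## Working session

There is one attempt and no reset: what is moved stays moved. The work goes in short steps, Python scripts to look and compute and a tool call to move; the robot and the scene stay as the last step left them, time stands still between calls to the robot, and variables do not carry over. Pictures are saved under pics/ and viewed, and the job is handed in when it is done.

Besides the shell and the picture viewer there is one more tool, called by a JSON object that holds its "api" and its "payload", one argument or row to a line. drive_tool: Moves the arm, as the interface text tells. Its arguments: {"type":"object","properties":{"moves":{"type":"array","items":{"type":"object","properties":{"gripper":{"type":"number"},"dp":{"type":"array","items":{"type":"number"}},"delta_rot":{"type":"array","items":{"type":"number"}}}}}},"required":["moves"]}

```bash
mkdir -p pics
python3 - <<'E'
from cell import ctrl, imaging
import cv2, numpy as np
print(ctrl.get_obs())
for n in ["scene","top","wrist"]:
    im=imaging.grab_frame(n); cv2.imwrite(f"pics/{n}0.png",im[:,:,::-1])
    print(n,imaging.camera_model(n))
E
```

```text
{'time': 0.0, 'joints': array([-1.32360735e+00,  3.51231284e-01,  1.65241362e+00,  4.13385419e-05,
        1.13910825e+00, -8.46028333e-02]), 'joint_vel': array([-7.25361789e-04, -9.57403115e-04,  9.55770547e-04,  6.02265574e-04,
       -5.93538891e-05, -7.42944249e-04]), 'tau': array([-2.65811718e-05, -5.06111312e+01, -2.91403198e+01, -3.17891897e-05,
        4.54482899e-03, -2.56511228e-06]), 'ee_pos': array([ 0.17910125, -0.51964495,  0.20516513]), 'orientation': array([-3.89930730e-04,  8.14162397e-01, -5.80636938e-01, -4.30111745e-04]), 'contact_force': array([-0.2501025 , -0.52978695,  0.24892539]), 'torque': array([-0.0313968 ,  0.00516346, -0.00544694]), 'grip_width': 0.08501061826583894}
scene {'fx': 594.4132919233593, 'fy': 594.4132919233593, 'cx': 321.307036578301, 'cy': 229.1835615582316, 'T': array([[ 0.79264973, -0.36278905,  0.48999031,  1.24075278],
       [ 0.60964861,  0.47944073, -0.63124096, -0.96405547],
       [-0.005914  ,  0.79907489,  0.60120241,  1.08179974],
       [ 0.        ,  0.        ,  0.        ,  1.        ]])}
top {'fx': 533.7546495490274, 'fy': 533.7546495490274, 'cx': 326.9223461543084, 'cy': 238.74634673380845, 'T': array([[ 0.0193563 ,  0.9818601 , -0.18861624,  0.23969508],
       [-0.99959162,  0.02297113,  0.01699768,  0.00262166],
       [ 0.02102207,  0.1882102 ,  0.98190376,  1.50517418],
       [ 0.        ,  0.        ,  0.        ,  1.        ]])}
wrist {'fx': 368.76196270117697, 'fy': 368.76196270117697, 'cx': 317.00212933589046, 'cy': 247.29119828238015, 'T_tool_cam': array([[ 9.99998716e-01, -1.57228280e-03, -3.09965843e-04,
         8.52374387e-04],
       [-1.58713421e-03, -9.44919485e-01, -3.27299020e-01,
        -8.44216446e-02],
       [ 2.21713856e-04,  3.27299091e-01, -9.44920767e-01,
        -1.68364598e-01],
       [ 0.00000000e+00,  0.00000000e+00,  0.00000000e+00,
         1.00000000e+00]])}
```

View pics/scene0.png

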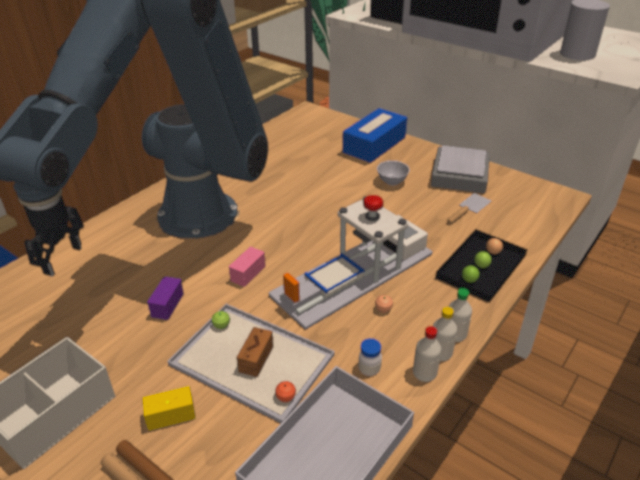

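View pics/top0.png

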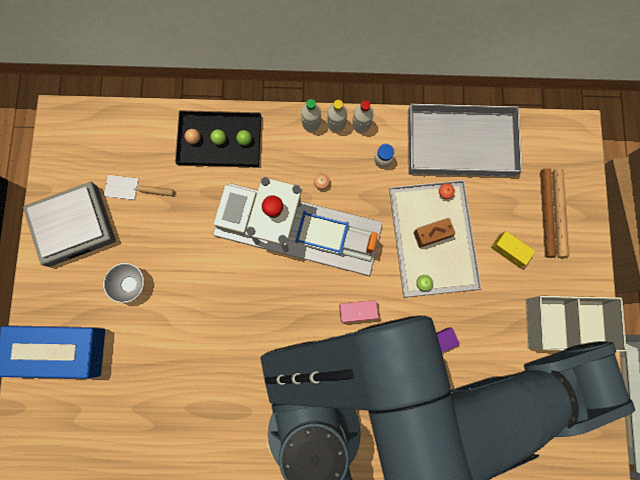

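View pics/wrist0.png

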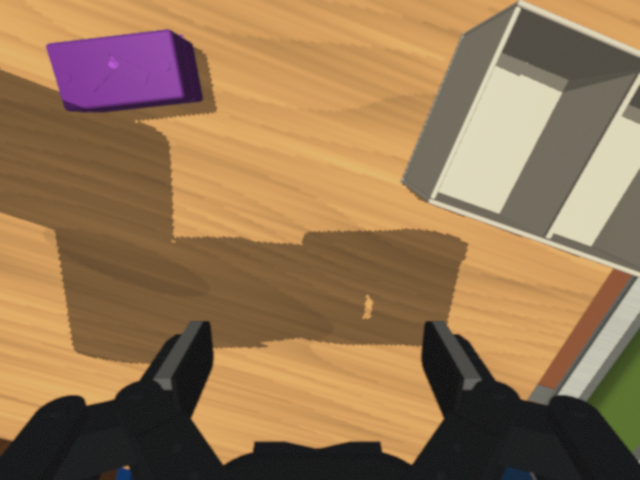

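The top picture shows the brown mould at (434,233), apple (446,190) and plum (425,283) in the tray. The carriage bed is at (323,233), the handle at (372,242) and the knob at (272,206). I'll enlarge these.

Run:
```python
import cv2
im=cv2.imread("pics/top0.png")
c=im[160:310,205:395]; cv2.imwrite("pics/top_c1.png",cv2.resize(c,None,fx=4,fy=4,interpolation=cv2.INTER_CUBIC))
c=im[170:300,380:490]; cv2.imwrite("pics/top_c2.png",cv2.resize(c,None,fx=4.5,fy=4.5,interpolation=cv2.INTER_CUBIC))
im=cv2.imread("pics/scene0.png")
c=im[185:335,260:440]; cv2.imwrite("pics/sc_c1.png",cv2.resize(c,None,fx=4,fy=4,interpolation=cv2.INTER_CUBIC))
c=im[295:425,165:340]; cv2.imwrite("pics/sc_c2.png",cv2.resize(c,None,fx=4.5,fy=4.5,interpolation=cv2.INTER_CUBIC))
```

```text
(no output)
```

View pics/top_c1.png

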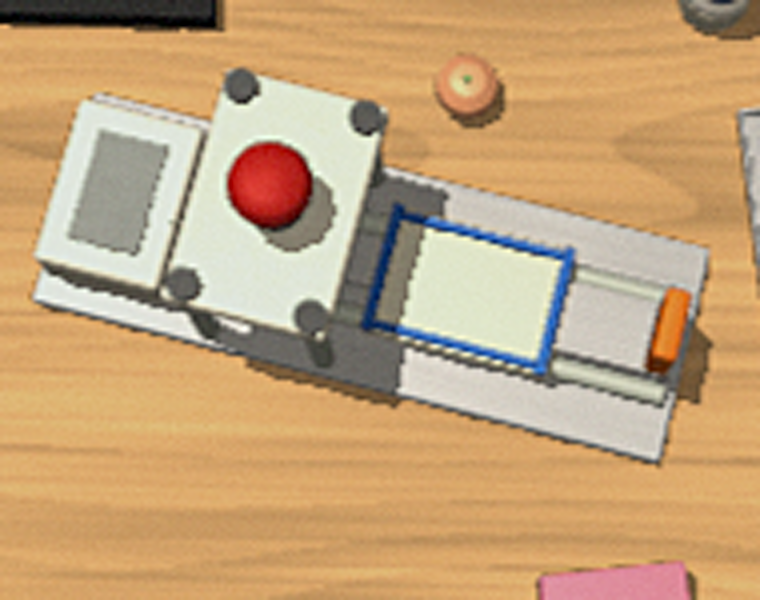

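View pics/top_c2.png

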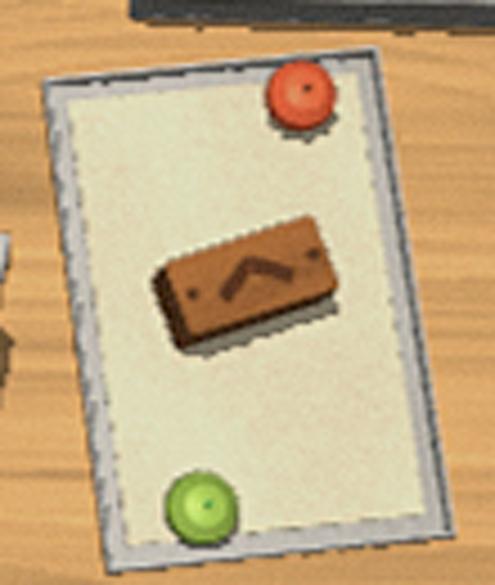

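View pics/sc_c1.png

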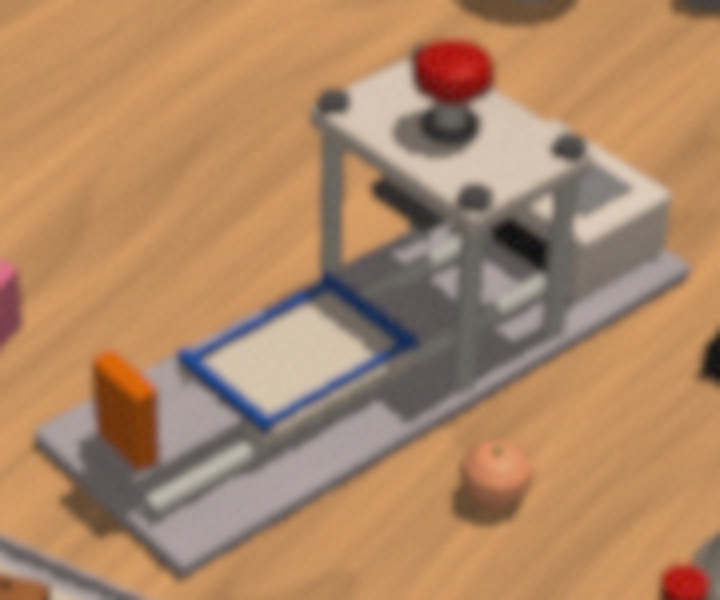

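View pics/sc_c2.png

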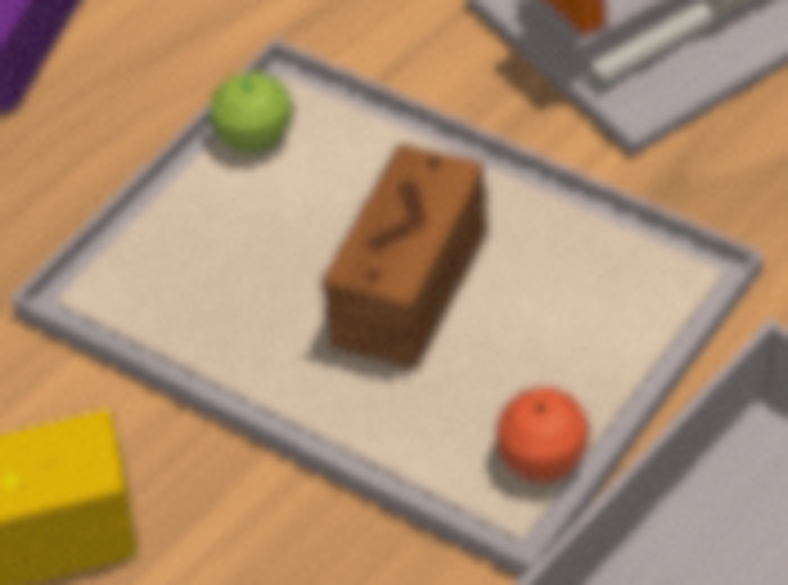

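```bash
cat > h.py <<'E'
import numpy as np
from cell import ctrl, imaging
from scipy.optimize import least_squares
from scipy.spatial.transform import Rotation as R
def proj(m,P,T=None):
    T=m['T'] if T is None else T
    P=np.atleast_2d(P); c=(P-T[:3,3])@T[:3,:3]
    return np.stack([m['cx']+m['fx']*c[:,0]/-c[:,2], m['cy']+m['fy']*c[:,1]/c[:,2]],1)
def uncrop(p,s,o): return (np.array(p,float)+.5)/s-.5+np.array(o)
E
python3 - <<'E'
from h import *
top=imaging.camera_model('top');sc=imaging.camera_model('scene')
tf=uncrop([(398,205),(575,250),(545,375),(365,328)],4,(205,160))   # ends: far(+x)?..
tc=uncrop([(242,86),(367,118),(312,318),(183,284)],4,(205,160)); tk=uncrop([(270,185)],4,(205,160))
sf=uncrop([(328,278),(415,342),(265,425),(185,357)],4,(260,185))
scp=uncrop([(333,102),(568,148),(475,198)],4,(260,185)); sk=uncrop([(453,58)],4,(260,185))
def ptop(q,L,W,z,cx):
    x,y,a=q; c,s=np.cos(a),np.sin(a)
    P=np.array([(L,-W),(-L,-W),(-L,W),(L,W)])+[cx,0]
    return np.c_[x+c*P[:,0]-s*P[:,1], y+s*P[:,0]+c*P[:,1], np.full(4,z)]
# rail +x is toward image-left = +y world; yaw ~ +90deg ; -y across = world +x => image up
def res(p):
    q=p[:3];L,W,gl,gw,zc=p[3:8]
    F=ptop(q,L,W,.050,0);G=ptop(q,gl,gw,zc,.13)
    K=ptop(q,0,0,.224,.13)[:1]
    d=p[8:10]
    return np.concatenate([proj(top,F)-tf, proj(top,G)[[0,1,2,3]]-tc, proj(top,K)-tk,
      proj(sc,F)[[3,0,1,2]]+d-sf, proj(sc,G)[[3,0,1]]+d-scp, proj(sc,K)+d-sk]).ravel()
r=least_squares(res,[.5,0,1.4,.063,.042,.045,.065,.172,0,0],loss='soft_l1')
print(np.round(r.x,4),np.degrees(r.x[2]));print(np.round(r.fun.reshape(-1,2) if 0 else res(r.x).reshape(-1,2),1))
tm=uncrop([(165,265),(313,215),(338,288),(187,340)],4.5,(380,170))
sm=uncrop([(405,145),(483,168),(410,305),(327,283)],4.5,(165,295))
sb=uncrop([(487,230),(412,365),(333,343)],4.5,(165,295))
def res2(p):
    P=ptop(p[:3],.05,.025,p[3]+.055,0);B=ptop(p[:3],.05,.025,p[3],0);d=p[4:6]
    # order L,-W / -L,-W / -L,W / L,W ; +x ~ +y world (image left); -y ~ world +x (up)
    return np.concatenate([proj(top,P)-tm, proj(sc,P)[[3,0,1,2]]+d-sm, proj(sc,B)[[0,1,2]]+d-sb]).ravel()
for dd in (1,):
    r=least_squares(res2,[.5,-.25,1.3,.004,0,0],loss='soft_l1')
    print(np.round(r.x,4),np.degrees(r.x[2]));print(np.round(res2(r.x).reshape(-1,2),1))
E
```

```text
[ 0.5386 -0.0092  1.345   0.0639  0.0443  0.0415  0.0679  0.1708  0.6185
  0.2811] 77.06326776132002
[[ -0.1   0.4]
 [ -0.1   0.2]
 [ -0.1  -0.8]
 [  0.1  -0.2]
 [ -0.    0.5]
 [ -0.3   0.1]
 [ -0.1   0. ]
 [  0.6   0.6]
 [ -0.1  -1. ]
 [ -0.4  -0.2]
 [ -0.2   0.1]
 [  0.2   0.5]
 [ -1.4  -0.2]
 [ 23.  -10.7]
 [  0.    0.3]
 [  0.1   0.3]
 [ -0.    0.3]]
[  0.5565  -0.3345   1.904   -0.046   -1.0914 -18.3139] 109.09268990283294
[[-0.2 -0.2]
 [-0.6  0.6]
 [-0.1  0.5]
 [ 0.8 -0.6]
 [-1.3 -1.4]
 [ 0.8 -1.6]
 [ 0.2  0.3]
 [-1.7 -0.4]
 [ 1.1  0. ]
 [ 1.4  2.4]
 [-0.9  1.7]]
```

Run:
```python
from h import *
top=imaging.camera_model('top');sc=imaging.camera_model('scene')
tf=uncrop([(398,205),(575,250),(545,375),(365,328)],4,(205,160))
tc=uncrop([(242,86),(367,118),(312,318),(183,284)],4,(205,160)); tk=uncrop([(270,185)],4,(205,160))
sf=uncrop([(328,278),(415,342),(265,425),(185,357)],4,(260,185))
scp=uncrop([(333,102),(568,148),(475,198)],4,(260,185)); sk=uncrop([(453,58)],4,(260,185))
def ptop(q,L,W,z,cx):
    x,y,a=q; c,s=np.cos(a),np.sin(a)
    P=np.array([(L,-W),(-L,-W),(-L,W),(L,W)])+[cx,0]
    return np.c_[x+c*P[:,0]-s*P[:,1], y+s*P[:,0]+c*P[:,1], np.full(4,z)]
tm=uncrop([(165,265),(313,215),(338,288),(187,340)],4.5,(380,170))
sm=uncrop([(405,145),(483,168),(410,305),(327,283)],4.5,(165,295))
sb=uncrop([(487,230),(412,365),(333,343)],4.5,(165,295))
for D in (0,1):
  def res(p):
    q=p[:3];L,W,gl,gw,zc=p[3:8]
    F=ptop(q,L,W,.050,0);G=ptop(q,gl,gw,zc,.13); K=ptop(q,0,0,.224,.13)[:1]
    d=p[8:10]*D
    return np.concatenate([proj(top,F)-tf, proj(top,G)-tc, proj(top,K)-tk,
      proj(sc,F)[[3,0,1,2]]+d-sf, proj(sc,G)[[2,0,1]]+d-scp, proj(sc,K)+d-sk]).ravel()
  r=least_squares(res,[.5,0,1.4,.063,.042,.045,.065,.172,0,0],loss='soft_l1')
  print(np.round(r.x,4),np.degrees(r.x[2]),r.cost);print(np.round(res(r.x).reshape(-1,2),1).tolist())
  d=r.x[8:10]*D
  def res2(p):
    P=ptop(p[:3],.05,.025,p[3]+.055,0);B=ptop(p[:3],.05,.025,p[3],0)
    return np.concatenate([proj(top,P)-tm, proj(sc,P)[[3,0,1,2]]+d-sm, proj(sc,B)[[0,1,2]]+d-sb]).ravel()
  r=least_squares(res2,[.5,-.25,1.9,.004],loss='soft_l1')
  print(np.round(r.x,4),np.degrees(r.x[2]));print(np.round(res2(r.x).reshape(-1,2),1).tolist())
```

```text
[ 0.5394 -0.0088  1.3429  0.0639  0.0444  0.0419  0.068   0.1714  0.
  0.    ] 76.94189047342411 3.1806673428819128
[[-0.2, 0.1], [-0.2, -0.1], [-0.3, -1.0], [-0.1, -0.5], [-0.3, -0.1], [-0.2, -0.3], [-0.1, -0.3], [0.2, 0.2], [-0.2, -1.4], [-0.7, -0.5], [-0.4, -0.1], [-0.1, 0.3], [-1.7, -0.5], [-0.2, 0.2], [-0.0, -0.1], [-0.3, 0.0], [-0.2, 0.1]]
[ 5.4700e-01 -3.2360e-01  1.9113e+00  2.0000e-04] 109.51076424389449
[[-1.0, -0.3], [-0.5, -0.0], [0.3, 0.4], [0.3, -0.2], [-1.7, -1.1], [0.7, -1.5], [0.1, -0.2], [-2.1, -0.6], [1.0, 0.7], [1.4, 2.6], [-1.2, 2.1]]
[ 0.5382 -0.0092  1.3417  0.0639  0.0443  0.0421  0.0679  0.1724  0.8489
  0.2829] 76.87178886287025 1.966116869068407
[[-0.0, 0.5], [-0.1, 0.4], [-0.2, -0.6], [0.1, -0.1], [-0.2, 0.2], [0.0, 0.1], [0.0, 0.0], [0.3, 0.4], [-0.0, -1.0], [-0.2, -0.3], [-0.1, 0.1], [0.2, 0.4], [-1.3, -0.3], [0.2, 0.1], [0.4, -0.2], [0.1, -0.1], [0.2, 0.3]]
[ 5.4620e-01 -3.2410e-01  1.9082e+00  1.2000e-03] 109.33327375352223
[[-0.7, -0.1], [-0.2, 0.2], [0.6, 0.6], [0.5, 0.0], [-1.2, -1.1], [1.1, -1.4], [0.4, -0.2], [-1.8, -0.7], [1.5, 0.8], [1.7, 2.5], [-0.8, 2.0]]
```

{"api": "drive_tool", "payload": {
  "moves": [
    {"gripper": 0, "dp": [-7.3, -45.7, 0]},
    {"gripper": 0, "dp": [-7.3, -45.7, 0]},
    {"gripper": 0, "dp": [-7.3, -45.7, 0], "delta_rot": [0, 0, 0]},
    {"gripper": 0, "dp": [-7.3, -45.7, 0]},
    {"gripper": 0, "dp": [-7.3, -45.7, 0]},
    {"gripper": 0, "dp": [-7.3, -45.7, 0]},
    {"gripper": 0, "dp": [-7.3, -45.7, 0]},
    {"gripper": 0, "dp": [-7.3, -45.7, 0]},
    {"gripper": 0, "dp": [-7.3, -45.7, 0]}
  ]
}}

```text
schema error: expected keys gripper, dp, delta_rot
```

{"api": "drive_tool", "payload": {
  "moves": [
    {"gripper": 0, "delta_rot": [0, 0, -10]},
    {"gripper": 0, "delta_rot": [0, 0, -10]},
    {"gripper": 0, "delta_rot": [0, 0, -10]},
    {"gripper": 0, "delta_rot": [0, 0, -10]},
    {"gripper": 0, "delta_rot": [0, 0, -10]},
    {"gripper": 0, "delta_rot": [0, 0, -10]},
    {"gripper": 0, "delta_rot": [0, 0, -10]},
    {"gripper": 0, "delta_rot": [0, 0, -10]},
    {"gripper": 0, "delta_rot": [0, 0, -10]},
    {"gripper": 0, "delta_rot": [0, 0, -0.4]}
  ]
}}

```text
schema error: expected keys gripper, dp, delta_rot
```

```bash
cat >> h.py <<'E'
def pose():
    o=ctrl.get_obs(); q=o['orientation']; M=R.from_quat([q[1],q[2],q[3],q[0]]).as_matrix()
    T=np.eye(4);T[:3,:3]=M;T[:3,3]=o['ee_pos'];return o,T
def wristshot(fn):
    import cv2
    o,T=pose(); im=imaging.grab_frame('wrist'); cv2.imwrite(fn,im[:,:,::-1])
    m=imaging.camera_model('wrist'); Tc=T@m['T_tool_cam']; np.save(fn[:-4]+'.npy',Tc)
    x=T[:3,0]
    print('t',round(o['time'],2),'p',np.round(o['ee_pos'],4),'psi',round(np.degrees(np.arctan2(x[1],x[0])),2),'zax',np.round(T[:3,2],4),'F',np.round(o['contact_force'],1),'w',round(o['grip_width'],4))
    return m,Tc,T
E
python3 -c "
from h import *
wristshot('pics/w1.png')"
```

```text
t 0.15 p [ 0.1791 -0.5197  0.2053] psi -70.99 zax [-2.e-04  9.e-04 -1.e+00] F [0.3 0.7 0.6] w 0.0853
```

View pics/w1.png

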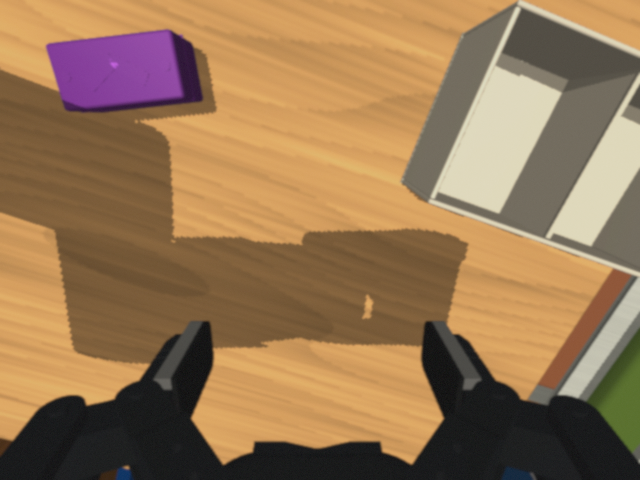

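The calls were refused because every row needs all three keys. The arm has not moved and the wrist view is unchanged.

{"api": "drive_tool", "payload": {
  "moves": [
    {"gripper": 0, "dp": [-7.3, -45.7, 0], "delta_rot": [0, 0, 0]},
    {"gripper": 0, "dp": [-7.3, -45.7, 0], "delta_rot": [0, 0, 0]},
    {"gripper": 0, "dp": [-7.3, -45.7, 0], "delta_rot": [0, 0, 0]},
    {"gripper": 0, "dp": [-7.3, -45.7, 0], "delta_rot": [0, 0, 0]},
    {"gripper": 0, "dp": [-7.3, -45.7, 0], "delta_rot": [0, 0, 0]},
    {"gripper": 0, "dp": [-7.3, -45.7, 0], "delta_rot": [0, 0, 0]},
    {"gripper": 0, "dp": [-7.3, -45.7, 0], "delta_rot": [0, 0, 0]},
    {"gripper": 0, "dp": [-7.3, -45.7, 0], "delta_rot": [0, 0, 0]},
    {"gripper": 0, "dp": [-7.3, -45.7, 0], "delta_rot": [0, 0, 0]}
  ]
}}

```text
time: 1.32
ee_pos: [0.5479, -0.323, 0.2055]
orientation: [0.0, 0.814, -0.581, -0.0]
contact_force: [-0.3, -1.4, 0.4]
grip_width: 0.0851
```

{"api": "drive_tool", "payload": {
  "moves": [
    {"gripper": 0, "dp": [0, 0, 0], "delta_rot": [0, 0, -10]},
    {"gripper": 0, "dp": [0, 0, 0], "delta_rot": [0, 0, -10]},
    {"gripper": 0, "dp": [0, 0, 0], "delta_rot": [0, 0, -10]},
    {"gripper": 0, "dp": [0, 0, 0], "delta_rot": [0, 0, -10]},
    {"gripper": 0, "dp": [0, 0, 0], "delta_rot": [0, 0, -10]},
    {"gripper": 0, "dp": [0, 0, 0], "delta_rot": [0, 0, -10]},
    {"gripper": 0, "dp": [0, 0, 0], "delta_rot": [0, 0, -10]},
    {"gripper": 0, "dp": [0, 0, 0], "delta_rot": [0, 0, -10]},
    {"gripper": 0, "dp": [0, 0, 0], "delta_rot": [0, 0, -10]},
    {"gripper": 0, "dp": [0, 0, 0], "delta_rot": [0, 0, -0.4]}
  ]
}}

```text
time: 2.58
ee_pos: [0.5466, -0.3238, 0.2055]
orientation: [-0.0, 0.986, 0.168, -0.0]
contact_force: [-0.7, 0.3, 0.6]
grip_width: 0.0849
```

```bash
python3 -c "
from h import *
wristshot('pics/w2.png')"
```

```text
t 2.58 p [ 0.5466 -0.3238  0.2055] psi 19.36 zax [-3.e-04  2.e-04 -1.e+00] F [-0.7  0.3  0.6] w 0.0849
```

View pics/w2.png

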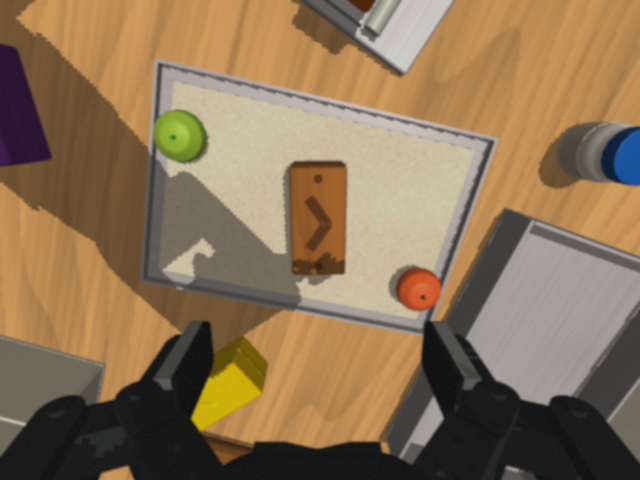

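The wrist view shows the mould's top face at about (290,166), (346,165), (344,273), (292,274), with the apple and plum well clear. I'll refine the pose from these.

Run:
```python
from h import *
import cv2
im=cv2.imread('pics/w2.png');cv2.imwrite('pics/w2c.png',cv2.resize(im[145:295,260:380],None,fx=4,fy=4,interpolation=cv2.INTER_CUBIC))
m=imaging.camera_model('wrist');Tc=np.load('pics/w2.npy')
def bp(uv,z):
    out=[]
    for u,v in uv:
        d=Tc[:3,:3]@np.array([(u-m['cx'])/m['fx'],-(v-m['cy'])/m['fy'],-1]);o=Tc[:3,3]
        out.append(o+d*(z-o[2])/d[2])
    return np.array(out)
for z in(.056,.059):
    P=bp([(290,166),(346,165),(344,273),(292,274)],z)
    l=(P[0]+P[1]-P[2]-P[3])/2; print(z,P.mean(0).round(4),np.degrees(np.arctan2(l[1],l[0])),np.linalg.norm(l),np.linalg.norm((P[0]-P[1]+P[3]-P[2])/2))
c,s=np.cos(np.radians(109.4)),np.sin(np.radians(109.4))
Q=[[.5466+c*a-s*b,-.324+s*a+c*b,.058] for a,b in((.05,.025),(.05,-.025),(-.05,-.025),(-.05,.025))]
print(proj(m,Q,Tc))
```

```text
0.056 [ 0.5483 -0.326   0.056 ] 109.50494394865773 0.09926405162763113 0.04804451027204981
0.059 [ 0.5481 -0.3253  0.059 ] 109.50494394865774 0.09832724222545823 0.047591087827492703
[[287.16839247 162.28508702]
 [346.7275821  162.34229295]
 [343.78321021 272.26269358]
 [289.91648475 272.21862786]]
```

View pics/w2c.png

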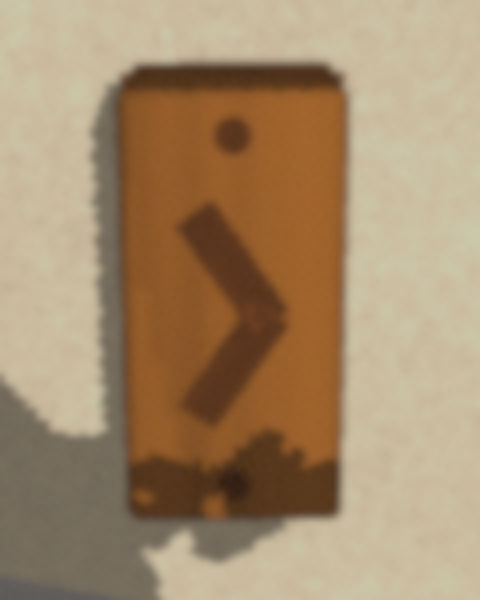

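{"api": "drive_tool", "payload": {
  "moves": [
    {"gripper": 0, "dp": [0.9, 2.1, 40], "delta_rot": [0, 0, -0.1]},
    {"gripper": 0, "dp": [0, 0, 45], "delta_rot": [0, 0, 0]},
    {"gripper": 0, "dp": [0, 0, 45], "delta_rot": [0, 0, 0]},
    {"gripper": 0, "dp": [0, 0, 37], "delta_rot": [0, 0, 0]},
    {"gripper": 0, "dp": [0, 0, 20.5], "delta_rot": [0, 0, 0]},
    {"gripper": 0, "dp": [0, 0, 0], "delta_rot": [0, 0, 0]},
    {"gripper": 255, "dp": [0, 0, 0], "delta_rot": [0, 0, 0]},
    {"gripper": 255, "dp": [0, 0, 0], "delta_rot": [0, 0, 0]},
    {"gripper": 255, "dp": [0, 0, 0], "delta_rot": [0, 0, 0]},
    {"gripper": 255, "dp": [0, 0, 0], "delta_rot": [0, 0, 0]},
    {"gripper": 255, "dp": [0, 0, 0], "delta_rot": [0, 0, 0]},
    {"gripper": 255, "dp": [0, 0, 0], "delta_rot": [0, 0, 0]}
  ]
}}

```text
time: 4.12
ee_pos: [0.5488, -0.3261, 0.02]
orientation: [0.001, 0.986, 0.169, 0.001]
contact_force: [-3.2, 1.6, 6.7]
grip_width: 0.0483
```

{"api": "drive_tool", "payload": {
  "moves": [
    {"gripper": 255, "dp": [0, 0, -20], "delta_rot": [0, 0, 0]},
    {"gripper": 255, "dp": [0, 0, -40], "delta_rot": [0, 0, 0]},
    {"gripper": 255, "dp": [0, 0, -45], "delta_rot": [0, 0, 8.1]},
    {"gripper": 255, "dp": [0, 0, -45], "delta_rot": [0, 0, 8.1]},
    {"gripper": 255, "dp": [0, 0, 0], "delta_rot": [0, 0, 8.1]},
    {"gripper": 255, "dp": [0, 0, 0], "delta_rot": [0, 0, 8.1]}
  ]
}}

```text
time: 4.88
ee_pos: [0.5483, -0.3256, 0.1704]
orientation: [0.001, 0.993, -0.115, 0.001]
contact_force: [-1.0, 0.8, -2.0]
grip_width: 0.0485
```

```bash
python3 -c "
from h import *
wristshot('pics/w3.png')"
```

```text
t 4.88 p [ 0.5483 -0.3256  0.1704] psi -13.16 zax [ 0.0018 -0.0012 -1.    ] F [-1.   0.8 -2. ] w 0.0485
```

View pics/w3.png

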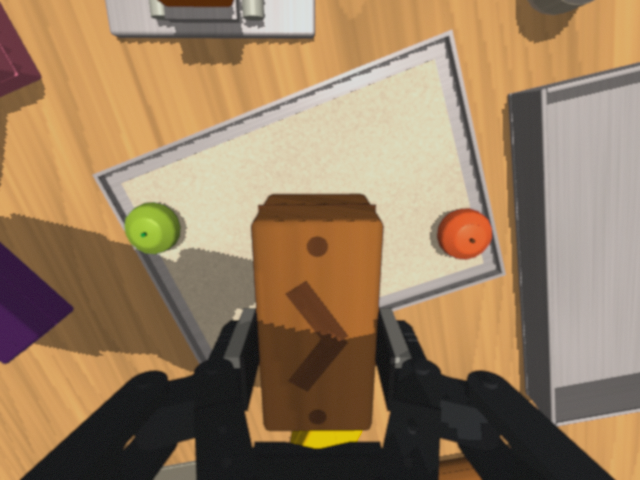

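The wrist view shows the mould held straight between the pads, its top at about (252–382, 220–430). The fruits are undisturbed.

{"api": "drive_tool", "payload": {
  "moves": [
    {"gripper": 255, "dp": [-11.6, -43.7, 0], "delta_rot": [0, 0, 0]},
    {"gripper": 255, "dp": [-11.6, -43.7, 0], "delta_rot": [0, 0, 0]},
    {"gripper": 255, "dp": [-11.6, -43.7, 0], "delta_rot": [0, 0, 0]},
    {"gripper": 255, "dp": [-11.6, -43.7, 0], "delta_rot": [0, 0, 0]},
    {"gripper": 255, "dp": [0, 0, 0], "delta_rot": [0, 0, 0]}
  ]
}}

```text
time: 5.55
ee_pos: [0.5419, -0.1423, 0.1694]
orientation: [-0.0, 0.994, -0.11, 0.0]
contact_force: [-0.2, -0.2, -2.4]
grip_width: 0.048
```

```bash
python3 -c "
from h import *
wristshot('pics/w4.png')"
```

```text
t 5.55 p [ 0.5419 -0.1423  0.1694] psi -12.59 zax [ 7.e-04  2.e-04 -1.e+00] F [-0.2 -0.2 -2.4] w 0.048
```

View pics/w4.png

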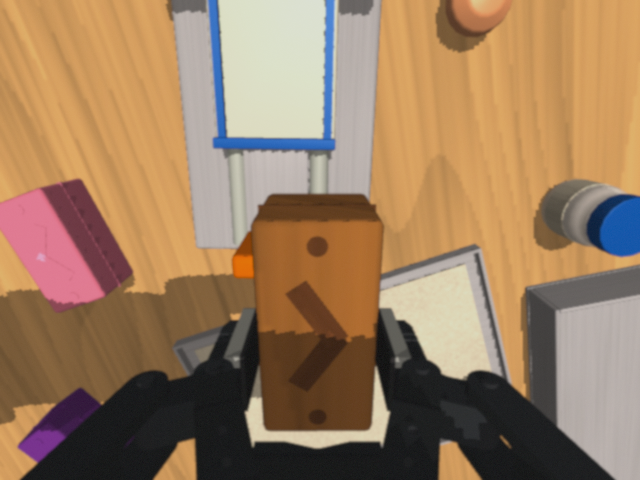

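The wrist view shows the near blue fence from (213,143) to (335,143) and the blue lips running up at columns 215–222 and 325–333. I'll compare these with the predicted bed.

Run:
```python
from h import *
import cv2
im=cv2.imread('pics/w4.png');cv2.imwrite('pics/w4c.png',cv2.resize(im[0:160,200:350],None,fx=4.5,fy=3.7,interpolation=cv2.INTER_CUBIC))
m=imaging.camera_model('wrist');Tc=np.load('pics/w4.npy')
a=np.radians(76.94);c,s=np.cos(a),np.sin(a)
def L(x,y,z): return [.5388+c*x-s*y,-.009+s*x+c*y,z]
print(proj(m,[L(-.064,.044,.052),L(-.064,-.044,.052),L(-.058,.037,.052),L(-.058,-.037,.052),L(.04,.037,.047),L(.04,-.037,.047),L(.04,.044,.047),L(.04,-.044,.047)],Tc).round(1))
```

```text
[[214.  144.9]
 [331.6 146.1]
 [222.8 136.6]
 [322.4 137.6]
 [213.8 -16.6]
 [324.4 -15.3]
 [203.3 -16.7]
 [334.9 -15.2]]
```

View pics/w4c.png

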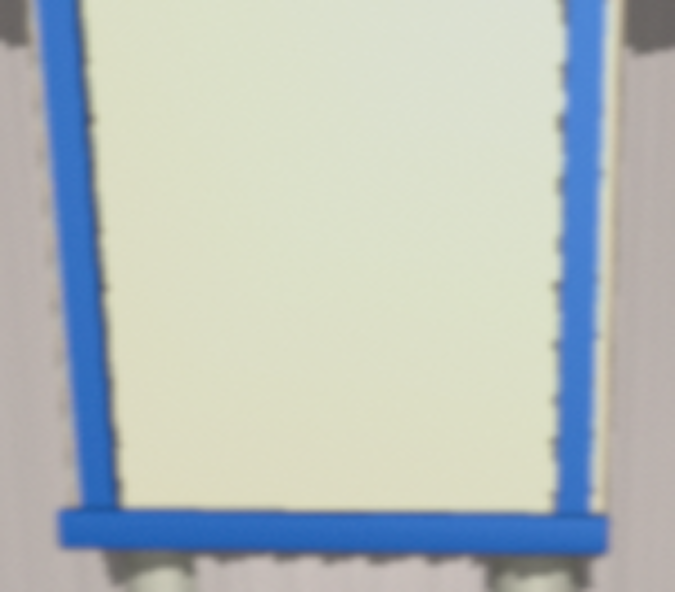

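{"api": "drive_tool", "payload": {
  "moves": [
    {"gripper": 255, "dp": [-10.4, -42.8, 0], "delta_rot": [0, 0, 0]},
    {"gripper": 255, "dp": [-10.4, -42.8, 0], "delta_rot": [0, 0, 0]},
    {"gripper": 255, "dp": [-10.4, -42.8, 0], "delta_rot": [0, 0, 0.4]},
    {"gripper": 255, "dp": [0, 0, 30], "delta_rot": [0, 0, 0]},
    {"gripper": 255, "dp": [0, 0, 20], "delta_rot": [0, 0, 0]},
    {"gripper": 255, "dp": [0, 0, 20], "delta_rot": [0, 0, 0]},
    {"gripper": 255, "dp": [0, 0, 0], "delta_rot": [0, 0, 0]},
    {"gripper": 255, "dp": [0, 0, 0], "delta_rot": [0, 0, 0]}
  ]
}}

```text
time: 6.6
ee_pos: [0.5408, -0.0133, 0.0992]
orientation: [0.0, 0.993, -0.116, 0.001]
contact_force: [0.3, 0.1, -2.5]
grip_width: 0.0481
```

```bash
python3 -c "
from h import *
import cv2
wristshot('pics/w5.png')
im=imaging.grab_frame('scene')[:,:,::-1]
cv2.imwrite('pics/s5.png',cv2.resize(im[150:335,230:440],None,fx=3.6,fy=3.2,interpolation=cv2.INTER_CUBIC))"
```

```text
t 6.6 p [ 0.5408 -0.0133  0.0992] psi -13.3 zax [ 1.3e-03 -2.0e-04 -1.0e+00] F [ 0.3  0.1 -2.5] w 0.0481
```

View pics/w5.png

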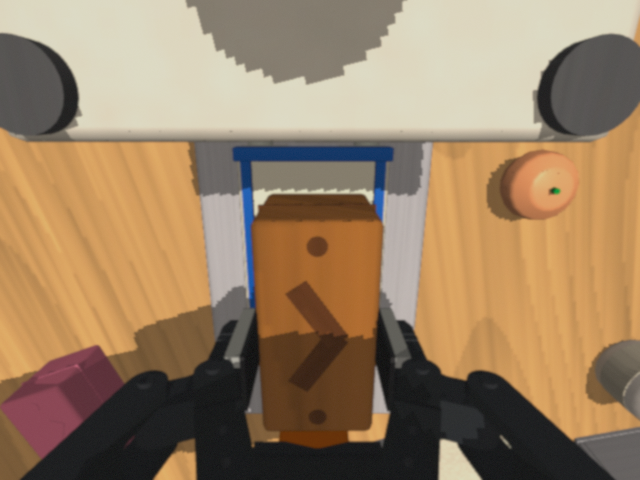

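View pics/s5.png

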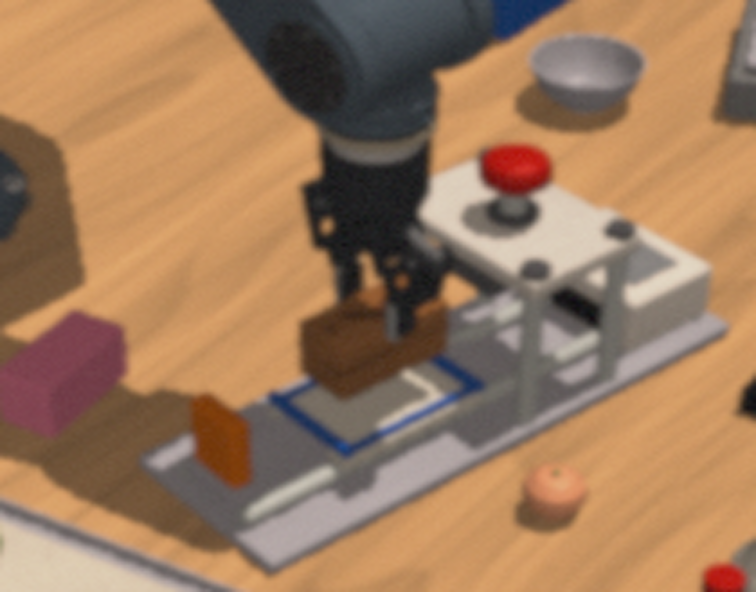

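Wrist view: the mould is over the bed but about 2 mm right of and 3 mm behind its centre (far fence centre at column 312, mould at 317). I'll correct this and lower it.

{"api": "drive_tool", "payload": {
  "moves": [
    {"gripper": 255, "dp": [-2.3, -2.5, 10], "delta_rot": [0, 0, -0.2]},
    {"gripper": 255, "dp": [0, 0, 14], "delta_rot": [0, 0, 0]},
    {"gripper": 255, "dp": [0, 0, 8], "delta_rot": [0, 0, 0]},
    {"gripper": 255, "dp": [0, 0, 4], "delta_rot": [0, 0, 0]},
    {"gripper": 255, "dp": [0, 0, 0], "delta_rot": [0, 0, 0]},
    {"gripper": 255, "dp": [0, 0, 0], "delta_rot": [0, 0, 0]}
  ]
}}

```text
time: 7.45
ee_pos: [0.5387, -0.0098, 0.0625]
orientation: [-0.0, 0.993, -0.114, 0.0]
contact_force: [-0.4, 0.2, -1.6]
grip_width: 0.0483
```

{"api": "drive_tool", "payload": {
  "moves": [
    {"gripper": 255, "dp": [0, 0, 1.5], "delta_rot": [0, 0, 0]},
    {"gripper": 255, "dp": [0, 0, 1.5], "delta_rot": [0, 0, 0]},
    {"gripper": 255, "dp": [0, 0, 0], "delta_rot": [0, 0, 0]}
  ]
}}

```text
time: 7.82
ee_pos: [0.5385, -0.0097, 0.0592]
orientation: [-0.0, 0.993, -0.114, 0.0]
contact_force: [0.4, 0.0, -1.7]
grip_width: 0.0482
```

{"api": "drive_tool", "payload": {
  "moves": [
    {"gripper": 255, "dp": [0, 0, 1], "delta_rot": [0, 0, 0]},
    {"gripper": 255, "dp": [0, 0, 0], "delta_rot": [0, 0, 0]}
  ]
}}

```text
time: 8.07
ee_pos: [0.5386, -0.0097, 0.059]
orientation: [-0.0, 0.993, -0.114, 0.0]
contact_force: [-4.0, 0.3, 8.0]
grip_width: 0.0483
```

{"api": "drive_tool", "payload": {
  "moves": [
    {"gripper": 255, "dp": [0, 0, 1], "delta_rot": [0, 0, 0]},
    {"gripper": 255, "dp": [0, 0, 0], "delta_rot": [0, 0, 0]}
  ]
}}

```text
time: 8.32
ee_pos: [0.5386, -0.0097, 0.0589]
orientation: [-0.0, 0.993, -0.114, 0.0]
contact_force: [-9.2, 1.1, 20.2]
grip_width: 0.0487
```

{"api": "drive_tool", "payload": {
  "moves": [
    {"gripper": 255, "dp": [0, 0, -1.5], "delta_rot": [0, 0, 0]},
    {"gripper": 0, "dp": [0, 0, 0], "delta_rot": [0, 0, 0]},
    {"gripper": 0, "dp": [0, 0, 0], "delta_rot": [0, 0, 0]},
    {"gripper": 0, "dp": [0, 0, 0], "delta_rot": [0, 0, 0]},
    {"gripper": 0, "dp": [0, 0, 0], "delta_rot": [0, 0, 0]},
    {"gripper": 0, "dp": [0, 0, -20], "delta_rot": [0, 0, 0]},
    {"gripper": 0, "dp": [0, 0, -50], "delta_rot": [0, 0, 0]},
    {"gripper": 0, "dp": [0, 0, -50], "delta_rot": [0, 0, 0]},
    {"gripper": 0, "dp": [0, 0, -20], "delta_rot": [0, 0, 0]}
  ]
}}

```text
time: 9.45
ee_pos: [0.5395, -0.0098, 0.2017]
orientation: [-0.0, 0.993, -0.114, 0.002]
contact_force: [0.2, -1.7, 0.4]
grip_width: 0.0853
```

```bash
python3 -c "
from h import *
import cv2
wristshot('pics/w6.png')
im=imaging.grab_frame('scene')[:,:,::-1]
cv2.imwrite('pics/s6.png',cv2.resize(im[150:335,230:440],None,fx=3.6,fy=3.2,interpolation=cv2.INTER_CUBIC))"
```

```text
t 9.45 p [ 0.5395 -0.0098  0.2017] psi -13.09 zax [ 4.e-03 -4.e-04 -1.e+00] F [ 0.2 -1.7  0.4] w 0.0853
```

View pics/w6.png

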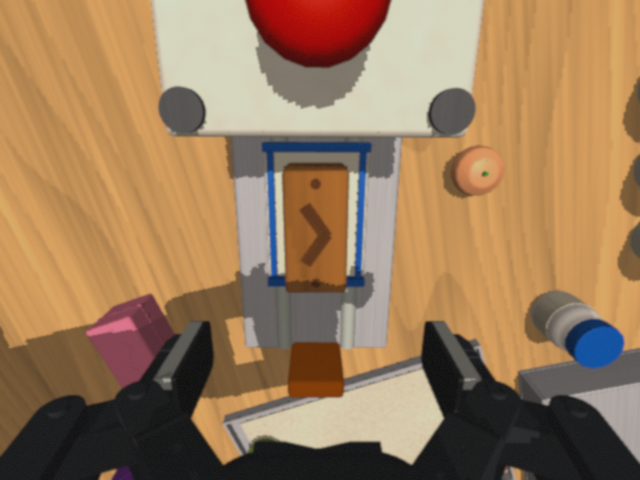

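View pics/s6.png

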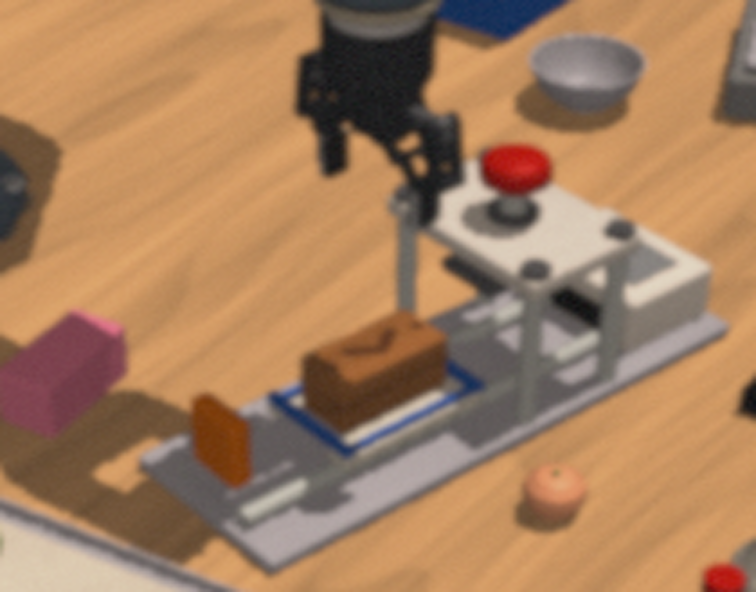

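Both pictures show the mould in the bed, its top face in the wrist view at about (284,165)–(347,291). I'll check whether it lies flat.

Run:
```python
from h import *
import cv2
im=cv2.imread('pics/w6.png');cv2.imwrite('pics/w6c.png',cv2.resize(im[135:300,250:385],None,fx=4,fy=3.6,interpolation=cv2.INTER_CUBIC))
m=imaging.camera_model('wrist');Tc=np.load('pics/w6.npy')
a=np.radians(76.94);c,s=np.cos(a),np.sin(a)
def L(x,y,z): return [.539+c*x-s*y,-.0098+s*x+c*y,z]
print('mould',proj(m,[L(.05,.025,.097),L(.05,-.025,.097),L(-.05,-.025,.097),L(-.05,.025,.097),L(.05,.025,.042),L(.05,-.025,.042)],Tc).round(1).tolist())
print('fence in',proj(m,[L(.058,.037,.052),L(.058,-.037,.052),L(-.058,-.037,.052),L(-.058,.037,.052)],Tc).round(1).tolist())
print('handle top',proj(m,[L(-.131,.025,.107),L(-.131,-.025,.107),L(-.149,-.025,.107),L(-.149,.025,.107)],Tc).round(1).tolist())
print('knob', proj(m,[L(.13,0,.227)],Tc))
```

```text
mould [[280.9, 168.7], [349.4, 168.8], [345.8, 292.7], [284.7, 292.8], [286.5, 160.8], [343.9, 160.8]]
fence in [[271.0, 152.3], [359.3, 152.4], [354.6, 279.2], [275.9, 279.3]]
handle top [[286.4, 382.7], [344.2, 382.6], [343.7, 399.5], [286.9, 399.6]]
knob [[314.86273102 -30.37790091]]
```

View pics/w6c.png

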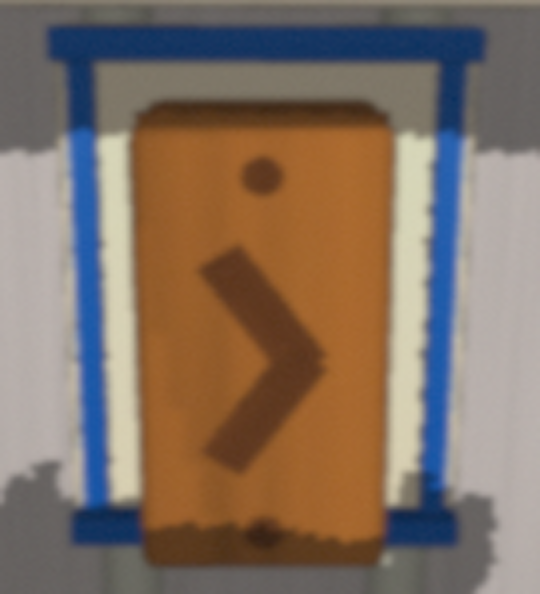

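The mould's edges match a block lying flat at z=0.097, centred in the bed. Next I turn the jaws along the rail and take hold of the handle.

{"api": "drive_tool", "payload": {
  "moves": [
    {"gripper": 0, "dp": [0, 35, 0], "delta_rot": [0, 0, 0]},
    {"gripper": 0, "dp": [0, 35, 0], "delta_rot": [0, 0, 0]},
    {"gripper": 110, "dp": [0, 35, 0], "delta_rot": [0, 0, 0]},
    {"gripper": 110, "dp": [0, 35, 0], "delta_rot": [0, 0, 0]}
  ]
}}

```text
time: 10.05
ee_pos: [0.5059, -0.147, 0.1972]
orientation: [-0.0, 0.993, -0.114, -0.001]
contact_force: [0.7, -0.4, 0.3]
grip_width: 0.0514
```

{"api": "drive_tool", "payload": {
  "moves": [
    {"gripper": 110, "dp": [0, 0, 0], "delta_rot": [0, 0, -10]},
    {"gripper": 110, "dp": [0, 0, 0], "delta_rot": [0, 0, -10]},
    {"gripper": 110, "dp": [0, 0, 0], "delta_rot": [0, 0, -10]},
    {"gripper": 110, "dp": [0, 0, 0], "delta_rot": [0, 0, -10]},
    {"gripper": 110, "dp": [0, 0, 0], "delta_rot": [0, 0, -10]},
    {"gripper": 110, "dp": [0, 0, 0], "delta_rot": [0, 0, -10]},
    {"gripper": 110, "dp": [0, 0, 0], "delta_rot": [0, 0, -10]},
    {"gripper": 110, "dp": [0, 0, 0], "delta_rot": [0, 0, -10]},
    {"gripper": 110, "dp": [0, 0, 0], "delta_rot": [0, 0, -10]},
    {"gripper": 110, "dp": [0, 0, 0], "delta_rot": [0, 0, 0]},
    {"gripper": 110, "dp": [0, 0, 0], "delta_rot": [0, 0, 0]}
  ]
}}

```text
time: 11.42
ee_pos: [0.5066, -0.146, 0.198]
orientation: [-0.0, 0.784, 0.62, -0.0]
contact_force: [-0.3, -0.1, -0.2]
grip_width: 0.0484
```

```bash
python3 -c "
from h import *
m,Tc,T=wristshot('pics/w7.png')
a=np.radians(76.94);c,s=np.cos(a),np.sin(a)
def L(x,y,z): return [.539+c*x-s*y,-.0098+s*x+c*y,z]
print('handle top',proj(m,[L(-.131,.025,.107),L(-.131,-.025,.107),L(-.149,-.025,.107),L(-.149,.025,.107)],Tc).round(1).tolist())
"
```

```text
t 11.43 p [ 0.5066 -0.146   0.198 ] psi 76.69 zax [-9.e-04  3.e-04 -1.e+00] F [-0.3 -0.1 -0.2] w 0.0484
handle top [[330.3, 208.0], [329.7, 272.2], [306.1, 272.3], [305.2, 208.0]]
```

View pics/w7.png

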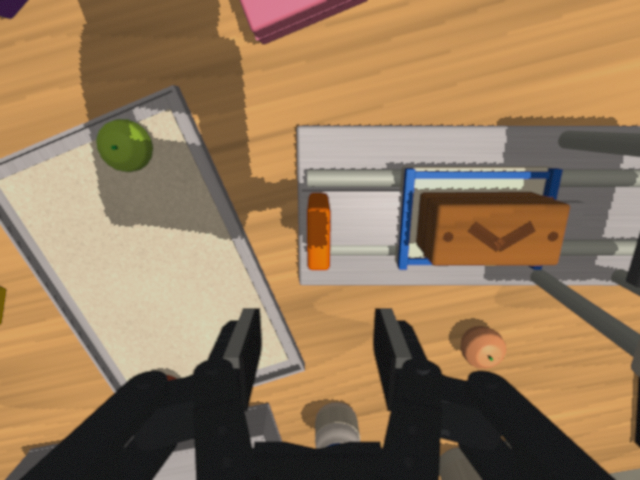

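The handle's top face, at about (307–330, 206–269), matches the prediction, so I descend and grip it.

{"api": "drive_tool", "payload": {
  "moves": [
    {"gripper": 110, "dp": [0, 0, 45], "delta_rot": [0, 0, -0.2]},
    {"gripper": 110, "dp": [0, 0, 45], "delta_rot": [0, 0, 0]},
    {"gripper": 110, "dp": [0, 0, 30], "delta_rot": [0, 0, 0]},
    {"gripper": 110, "dp": [0, 0, 14], "delta_rot": [0, 0, 0]},
    {"gripper": 110, "dp": [0, 0, 0], "delta_rot": [0, 0, 0]},
    {"gripper": 140, "dp": [0, 0, 0], "delta_rot": [0, 0, 0]},
    {"gripper": 170, "dp": [0, 0, 0], "delta_rot": [0, 0, 0]},
    {"gripper": 170, "dp": [0, 0, 0], "delta_rot": [0, 0, 0]}
  ]
}}

```text
time: 12.48
ee_pos: [0.5071, -0.1462, 0.0653]
orientation: [0.0, 0.782, 0.623, 0.0]
contact_force: [0.7, -0.1, 0.1]
grip_width: 0.0282
```

```bash
python3 -c "
from h import *
m,Tc,T=wristshot('pics/w8.png')
"
```

```text
t 12.47 p [ 0.5071 -0.1462  0.0653] psi 77.1 zax [ 1.e-03 -4.e-04 -1.e+00] F [ 0.7 -0.1  0.1] w 0.0282
```

View pics/w8.png

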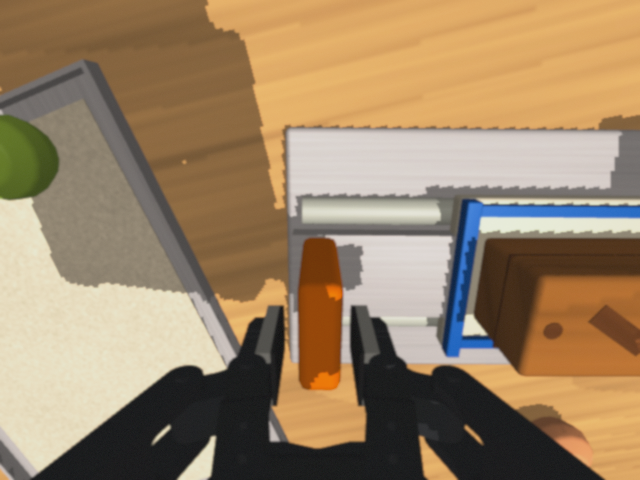

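Wrist view: the handle (301–341) sits between the pads (284 and 351). I close on it so the carriage cannot run ahead, then push gently.

{"api": "drive_tool", "payload": {
  "moves": [
    {"gripper": 200, "dp": [1, 0, 0], "delta_rot": [0, 0, 0]},
    {"gripper": 255, "dp": [0, 0, 0], "delta_rot": [0, 0, 0]},
    {"gripper": 255, "dp": [0, 0, 0], "delta_rot": [0, 0, 0]}
  ]
}}

```text
time: 12.9
ee_pos: [0.5072, -0.1451, 0.0651]
orientation: [0.0, 0.782, 0.623, 0.0]
contact_force: [-1.4, 0.6, 5.3]
grip_width: 0.0165
```

{"api": "drive_tool", "payload": {
  "moves": [
    {"gripper": 255, "dp": [1, 0, 0], "delta_rot": [0, 0, 0]},
    {"gripper": 255, "dp": [1, 0, 0], "delta_rot": [0, 0, 0]},
    {"gripper": 255, "dp": [1, 0, 0], "delta_rot": [0, 0, 0]}
  ]
}}

```text
time: 13.28
ee_pos: [0.5077, -0.1428, 0.0651]
orientation: [0.0, 0.782, 0.623, -0.0]
contact_force: [-4.9, -6.8, 5.4]
grip_width: 0.0166
```

{"api": "drive_tool", "payload": {
  "moves": [
    {"gripper": 255, "dp": [0.5, 0, 0], "delta_rot": [0, 0, 0]},
    {"gripper": 255, "dp": [0.5, 0, 0], "delta_rot": [0, 0, 0]}
  ]
}}

```text
time: 13.52
ee_pos: [0.5078, -0.1425, 0.0651]
orientation: [0.001, 0.782, 0.623, -0.001]
contact_force: [-5.8, -11.6, 5.4]
grip_width: 0.0167
```

{"api": "drive_tool", "payload": {
  "moves": [
    {"gripper": 255, "dp": [0.5, 0, 0], "delta_rot": [0, 0, 0]},
    {"gripper": 255, "dp": [0.5, 0, 0], "delta_rot": [0, 0, 0]}
  ]
}}

```text
time: 13.78
ee_pos: [0.5079, -0.1421, 0.0651]
orientation: [0.001, 0.782, 0.623, -0.001]
contact_force: [-6.0, -15.3, 5.2]
grip_width: 0.0164
```

{"api": "drive_tool", "payload": {
  "moves": [
    {"gripper": 255, "dp": [0.5, 0, 0], "delta_rot": [0, 0, 0]},
    {"gripper": 255, "dp": [0.5, 0, 0], "delta_rot": [0, 0, 0]}
  ]
}}

```text
time: 14.02
ee_pos: [0.5082, -0.141, 0.0651]
orientation: [0.001, 0.782, 0.623, -0.001]
contact_force: [-5.9, -11.0, 5.7]
grip_width: 0.0169
```

{"api": "drive_tool", "payload": {
  "moves": [
    {"gripper": 255, "dp": [0.5, 0, 0], "delta_rot": [0, 0, 0]},
    {"gripper": 255, "dp": [0.5, 0, 0], "delta_rot": [0, 0, 0]},
    {"gripper": 255, "dp": [0.5, 0, 0], "delta_rot": [0, 0, 0]}
  ]
}}

```text
time: 14.4
ee_pos: [0.5086, -0.139, 0.0651]
orientation: [0.001, 0.782, 0.623, -0.001]
contact_force: [-4.8, -8.9, 5.9]
grip_width: 0.0165
```

{"api": "drive_tool", "payload": {
  "moves": [
    {"gripper": 255, "dp": [1, 0, 0], "delta_rot": [0, 0, 0]},
    {"gripper": 255, "dp": [1, 0, 0], "delta_rot": [0, 0, 0]},
    {"gripper": 255, "dp": [1, 0, 0], "delta_rot": [0, 0, 0]},
    {"gripper": 255, "dp": [1, 0, 0], "delta_rot": [0, 0, 0]}
  ]
}}

```text
time: 14.9
ee_pos: [0.5097, -0.1346, 0.0651]
orientation: [0.0, 0.782, 0.623, -0.0]
contact_force: [-2.6, -4.1, 5.1]
grip_width: 0.0168
```

It broke free at about 16 N and follows the hand. I carry it on.

{"api": "drive_tool", "payload": {
  "moves": [
    {"gripper": 255, "dp": [2, 0, 0], "delta_rot": [0, 0, 0]},
    {"gripper": 255, "dp": [2, 0, 0], "delta_rot": [0, 0, 0]},
    {"gripper": 255, "dp": [2, 0, 0], "delta_rot": [0, 0, 0]},
    {"gripper": 255, "dp": [2, 0, 0], "delta_rot": [0, 0, 0]},
    {"gripper": 255, "dp": [3, 0, 0], "delta_rot": [0, 0, 0]},
    {"gripper": 255, "dp": [3, 0, 0], "delta_rot": [0, 0, 0]},
    {"gripper": 255, "dp": [4, 0, 0], "delta_rot": [0, 0, 0]},
    {"gripper": 255, "dp": [5, 0, 0], "delta_rot": [0, 0, 0]},
    {"gripper": 255, "dp": [5, 0, 0], "delta_rot": [0, 0, 0]},
    {"gripper": 255, "dp": [5, 0, 0], "delta_rot": [0, 0, 0]},
    {"gripper": 255, "dp": [5, 0, 0], "delta_rot": [0, 0, 0]},
    {"gripper": 255, "dp": [5, 0, 0], "delta_rot": [0, 0, 0]}
  ]
}}

```text
time: 16.4
ee_pos: [0.5197, -0.0922, 0.0651]
orientation: [0.001, 0.782, 0.623, 0.0]
contact_force: [-1.0, -3.9, 4.9]
grip_width: 0.0163
```

{"api": "drive_tool", "payload": {
  "moves": [
    {"gripper": 255, "dp": [5, 0, 0], "delta_rot": [0, 0, 0]},
    {"gripper": 255, "dp": [5, 0, 0], "delta_rot": [0, 0, 0]},
    {"gripper": 255, "dp": [5, 0, 0], "delta_rot": [0, 0, 0]},
    {"gripper": 255, "dp": [5, 0, 0], "delta_rot": [0, 0, 0]},
    {"gripper": 255, "dp": [5, 0, 0], "delta_rot": [0, 0, 0]},
    {"gripper": 255, "dp": [5, 0, 0], "delta_rot": [0, 0, 0]},
    {"gripper": 255, "dp": [5, 0, 0], "delta_rot": [0, 0, 0]},
    {"gripper": 255, "dp": [5, 0, 0], "delta_rot": [0, 0, 0]},
    {"gripper": 255, "dp": [5, 0, 0], "delta_rot": [0, 0, 0]},
    {"gripper": 255, "dp": [4, 0, 0], "delta_rot": [0, 0, 0]},
    {"gripper": 255, "dp": [4, 0, 0], "delta_rot": [0, 0, 0]}
  ]
}}

```text
time: 17.77
ee_pos: [0.532, -0.0404, 0.0651]
orientation: [0.001, 0.782, 0.623, 0.001]
contact_force: [3.8, -4.8, 4.5]
grip_width: 0.0164
```

{"api": "drive_tool", "payload": {
  "moves": [
    {"gripper": 255, "dp": [2, 0, 0], "delta_rot": [0, 0, 0]},
    {"gripper": 255, "dp": [2, 0, 0], "delta_rot": [0, 0, 0]},
    {"gripper": 255, "dp": [1, 0, 0], "delta_rot": [0, 0, 0]},
    {"gripper": 255, "dp": [1, 0, 0], "delta_rot": [0, 0, 0]}
  ]
}}

```text
time: 18.27
ee_pos: [0.5333, -0.0346, 0.0651]
orientation: [0.001, 0.782, 0.623, 0.001]
contact_force: [3.2, -2.9, 4.2]
grip_width: 0.0167
```

{"api": "drive_tool", "payload": {
  "moves": [
    {"gripper": 255, "dp": [1.5, 0, 0], "delta_rot": [0, 0, 0]},
    {"gripper": 255, "dp": [1.5, 0, 0], "delta_rot": [0, 0, 0]},
    {"gripper": 255, "dp": [1.5, 0, 0], "delta_rot": [0, 0, 0]},
    {"gripper": 255, "dp": [1.5, 0, 0], "delta_rot": [0, 0, 0]}
  ]
}}

```text
time: 18.77
ee_pos: [0.5347, -0.0288, 0.0651]
orientation: [0.001, 0.782, 0.623, 0.001]
contact_force: [4.8, -4.4, 4.5]
grip_width: 0.0171
```

{"api": "drive_tool", "payload": {
  "moves": [
    {"gripper": 255, "dp": [1.5, 0, 0], "delta_rot": [0, 0, 0]},
    {"gripper": 255, "dp": [1.5, 0, 0], "delta_rot": [0, 0, 0]},
    {"gripper": 255, "dp": [1.5, 0, 0], "delta_rot": [0, 0, 0]}
  ]
}}

```text
time: 19.15
ee_pos: [0.5358, -0.0244, 0.0651]
orientation: [0.001, 0.782, 0.623, 0.001]
contact_force: [4.2, -4.7, 5.1]
grip_width: 0.0168
```

{"api": "drive_tool", "payload": {
  "moves": [
    {"gripper": 255, "dp": [1.5, 0, 0], "delta_rot": [0, 0, 0]},
    {"gripper": 255, "dp": [1.5, 0, 0], "delta_rot": [0, 0, 0]}
  ]
}}

```text
time: 19.4
ee_pos: [0.5365, -0.0214, 0.0651]
orientation: [0.001, 0.782, 0.623, 0.001]
contact_force: [4.6, -5.2, 3.3]
grip_width: 0.0162
```

{"api": "drive_tool", "payload": {
  "moves": [
    {"gripper": 255, "dp": [1.5, 0, 0], "delta_rot": [0, 0, 0]},
    {"gripper": 255, "dp": [1.5, 0, 0], "delta_rot": [0, 0, 0]}
  ]
}}

```text
time: 19.65
ee_pos: [0.5371, -0.0185, 0.0651]
orientation: [0.001, 0.782, 0.623, 0.001]
contact_force: [4.3, -4.5, 3.9]
grip_width: 0.0166
```

{"api": "drive_tool", "payload": {
  "moves": [
    {"gripper": 255, "dp": [1.5, 0, 0], "delta_rot": [0, 0, 0]},
    {"gripper": 255, "dp": [1.5, 0, 0], "delta_rot": [0, 0, 0]}
  ]
}}

```text
time: 19.9
ee_pos: [0.5378, -0.0156, 0.0651]
orientation: [0.001, 0.782, 0.623, 0.001]
contact_force: [5.6, -4.0, 3.5]
grip_width: 0.0166
```

{"api": "drive_tool", "payload": {
  "moves": [
    {"gripper": 255, "dp": [1.5, 0, 0], "delta_rot": [0, 0, 0]},
    {"gripper": 255, "dp": [1.5, 0, 0], "delta_rot": [0, 0, 0]}
  ]
}}

```text
time: 20.15
ee_pos: [0.5385, -0.0128, 0.0651]
orientation: [0.001, 0.782, 0.623, 0.001]
contact_force: [5.2, -5.2, 3.5]
grip_width: 0.0168
```

Travel is about 136 mm with no stop felt yet, so I continue.

{"api": "drive_tool", "payload": {
  "moves": [
    {"gripper": 255, "dp": [1.5, 0, 0], "delta_rot": [0, 0, 0]},
    {"gripper": 255, "dp": [1.5, 0, 0], "delta_rot": [0, 0, 0]}
  ]
}}

```text
time: 20.4
ee_pos: [0.5392, -0.0099, 0.0651]
orientation: [0.001, 0.782, 0.623, 0.001]
contact_force: [5.0, -5.3, 3.4]
grip_width: 0.0165
```

{"api": "drive_tool", "payload": {
  "moves": [
    {"gripper": 255, "dp": [1.5, 0, 0], "delta_rot": [0, 0, 0]},
    {"gripper": 255, "dp": [1.5, 0, 0], "delta_rot": [0, 0, 0]}
  ]
}}

```text
time: 20.65
ee_pos: [0.5396, -0.0081, 0.0651]
orientation: [0.002, 0.782, 0.623, -0.0]
contact_force: [1.5, -18.2, 5.3]
grip_width: 0.0167
```

{"api": "drive_tool", "payload": {
  "moves": [
    {"gripper": 255, "dp": [1.5, 0, 0], "delta_rot": [0, 0, 0]},
    {"gripper": 255, "dp": [1.5, 0, 0], "delta_rot": [0, 0, 0]}
  ]
}}

```text
time: 20.9
ee_pos: [0.5399, -0.0066, 0.0651]
orientation: [0.002, 0.782, 0.624, -0.001]
contact_force: [-1.1, -29.4, 6.9]
grip_width: 0.0161
```

The force rises sharply at about 140 mm of travel, which is the solid stop. I confirm it with a small push, then ease off and let go.

{"api": "drive_tool", "payload": {
  "moves": [
    {"gripper": 255, "dp": [1, 0, 0], "delta_rot": [0, 0, 0]},
    {"gripper": 255, "dp": [0, 0, 0], "delta_rot": [0, 0, 0]}
  ]
}}

```text
time: 21.15
ee_pos: [0.5401, -0.0061, 0.0651]
orientation: [0.002, 0.782, 0.623, -0.001]
contact_force: [-0.1, -29.7, 6.1]
grip_width: 0.0167
```

{"api": "drive_tool", "payload": {
  "moves": [
    {"gripper": 255, "dp": [-1.5, 0, 0], "delta_rot": [0, 0, 0]},
    {"gripper": 255, "dp": [-1.5, 0, 0], "delta_rot": [0, 0, 0]}
  ]
}}

```text
time: 21.4
ee_pos: [0.5397, -0.0077, 0.0651]
orientation: [0.002, 0.782, 0.623, -0.0]
contact_force: [1.7, -14.8, 5.0]
grip_width: 0.0167
```

{"api": "drive_tool", "payload": {
  "moves": [
    {"gripper": 150, "dp": [-0.5, 0, 0], "delta_rot": [0, 0, 0]},
    {"gripper": 110, "dp": [0, 0, 0], "delta_rot": [0, 0, 0]},
    {"gripper": 110, "dp": [0, 0, 0], "delta_rot": [0, 0, 0]},
    {"gripper": 110, "dp": [0, 0, 0], "delta_rot": [0, 0, 0]}
  ]
}}

```text
time: 21.9
ee_pos: [0.5386, -0.0059, 0.0646]
orientation: [-0.0, 0.782, 0.623, -0.0]
contact_force: [0.6, -0.2, -0.9]
grip_width: 0.0485
```

```bash
python3 -c "
from h import *
import cv2
m,Tc,T=wristshot('pics/w9.png')
im=imaging.grab_frame('scene')[:,:,::-1]
cv2.imwrite('pics/s9.png',cv2.resize(im[150:335,230:440],None,fx=3.6,fy=3.2,interpolation=cv2.INTER_CUBIC))"
```

```text
t 21.9 p [ 0.5386 -0.0059  0.0646] psi 77.13 zax [-5.e-04  2.e-04 -1.e+00] F [ 0.6 -0.2 -0.9] w 0.0485
```

View pics/w9.png

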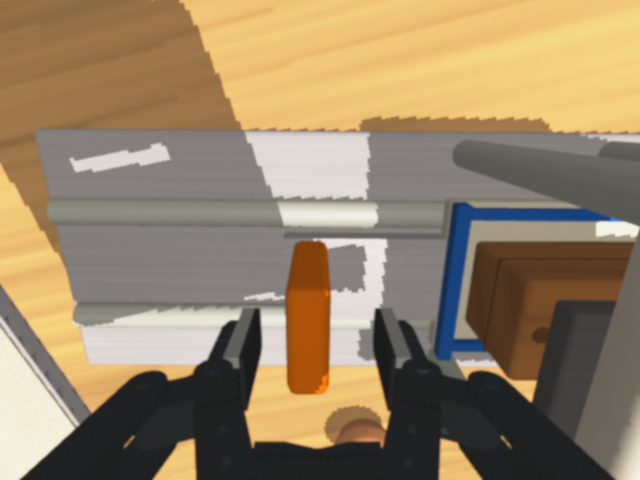

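View pics/s9.png

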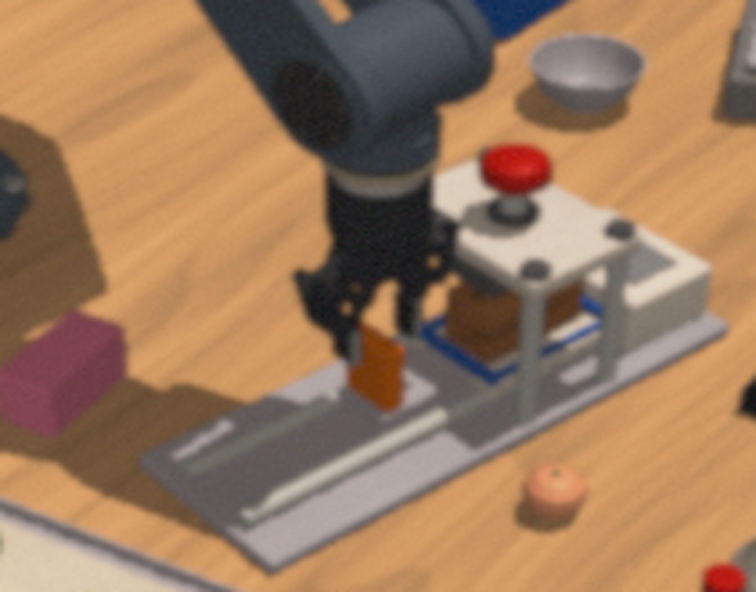

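Both views show the carriage under the gate with the mould in it, and the handle free between the pads at about column 307. As a check I push once more with the rear finger only.

{"api": "drive_tool", "payload": {
  "moves": [
    {"gripper": 170, "dp": [0, 0, 0], "delta_rot": [0, 0, 0]},
    {"gripper": 170, "dp": [0, 0, 0], "delta_rot": [0, 0, 0]},
    {"gripper": 170, "dp": [1, 0, 0], "delta_rot": [0, 0, 0]},
    {"gripper": 170, "dp": [1, 0, 0], "delta_rot": [0, 0, 0]}
  ]
}}

```text
time: 22.5
ee_pos: [0.5392, -0.0045, 0.0647]
orientation: [0.0, 0.782, 0.623, -0.0]
contact_force: [-1.1, -5.2, 0.7]
grip_width: 0.0285
```

{"api": "drive_tool", "payload": {
  "moves": [
    {"gripper": 170, "dp": [1, 0, 0], "delta_rot": [0, 0, 0]},
    {"gripper": 170, "dp": [1, 0, 0], "delta_rot": [0, 0, 0]}
  ]
}}

```text
time: 22.75
ee_pos: [0.5394, -0.0034, 0.0647]
orientation: [0.0, 0.782, 0.623, -0.001]
contact_force: [-2.9, -12.3, 1.5]
grip_width: 0.0285
```

{"api": "drive_tool", "payload": {
  "moves": [
    {"gripper": 170, "dp": [1, 0, 0], "delta_rot": [0, 0, 0]},
    {"gripper": 170, "dp": [1, 0, 0], "delta_rot": [0, 0, 0]}
  ]
}}

```text
time: 23.0
ee_pos: [0.5397, -0.0024, 0.0647]
orientation: [0.001, 0.782, 0.623, -0.001]
contact_force: [-4.6, -19.6, 2.1]
grip_width: 0.0286
```

The force rises linearly at about 3.7 N per mm of command while the carriage stays put, so it is home. I back off and rise.

{"api": "drive_tool", "payload": {
  "moves": [
    {"gripper": 170, "dp": [-3, 0, 0], "delta_rot": [0, 0, 0]},
    {"gripper": 170, "dp": [-4, 0, 0], "delta_rot": [0, 0, 0]},
    {"gripper": 130, "dp": [0, 0, 0], "delta_rot": [0, 0, 0]},
    {"gripper": 130, "dp": [0, 0, -30], "delta_rot": [0, 0, 0]},
    {"gripper": 130, "dp": [0, 0, -55], "delta_rot": [0, 0, 0]},
    {"gripper": 255, "dp": [0, 0, -55], "delta_rot": [0, 0, 0]},
    {"gripper": 255, "dp": [0, 0, -55], "delta_rot": [0, 0, 0]},
    {"gripper": 255, "dp": [0, 0, 0], "delta_rot": [0, 0, 0]},
    {"gripper": 255, "dp": [0, 0, 0], "delta_rot": [0, 0, 0]}
  ]
}}

```text
time: 24.12
ee_pos: [0.5382, -0.0069, 0.2589]
orientation: [-0.0, 0.782, 0.623, -0.0]
contact_force: [1.0, 0.0, -0.6]
grip_width: 0.0001
```

```bash
python3 -c "
from h import *
import cv2
m,Tc,T=wristshot('pics/w10.png')
a=np.radians(76.94);c,s=np.cos(a),np.sin(a)
K=np.array([.539+c*.13,-.0098+s*.13,.227]);print(K,proj(m,[K],Tc), (T[:3,:3].T@(K-T[:3,3])*1000).round(1))
im=imaging.grab_frame('scene')[:,:,::-1]
cv2.imwrite('pics/s10.png',cv2.resize(im[150:335,230:440],None,fx=3.6,fy=3.2,interpolation=cv2.INTER_CUBIC))"
```

```text
t 24.12 p [ 0.5382 -0.0069  0.2589] psi 77.12 zax [-9.e-04  2.e-04 -1.e+00] F [ 1.   0.  -0.6] w 0.0001
[0.56837627 0.11683742 0.227     ] [[533.88083752 274.19763885]] [127.4   1.9  31.9]
```

View pics/w10.png

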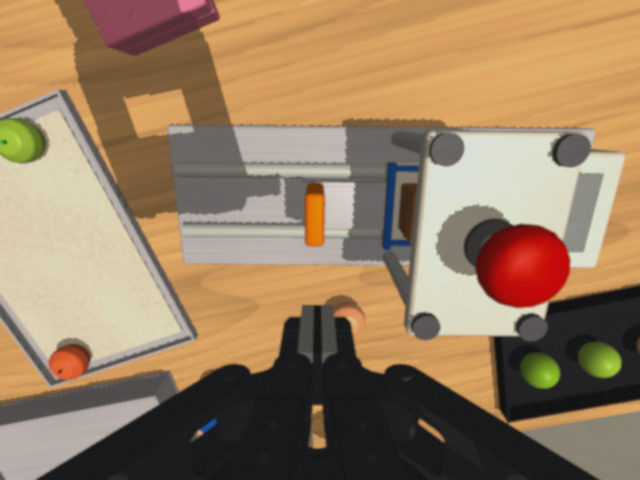

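View pics/s10.png

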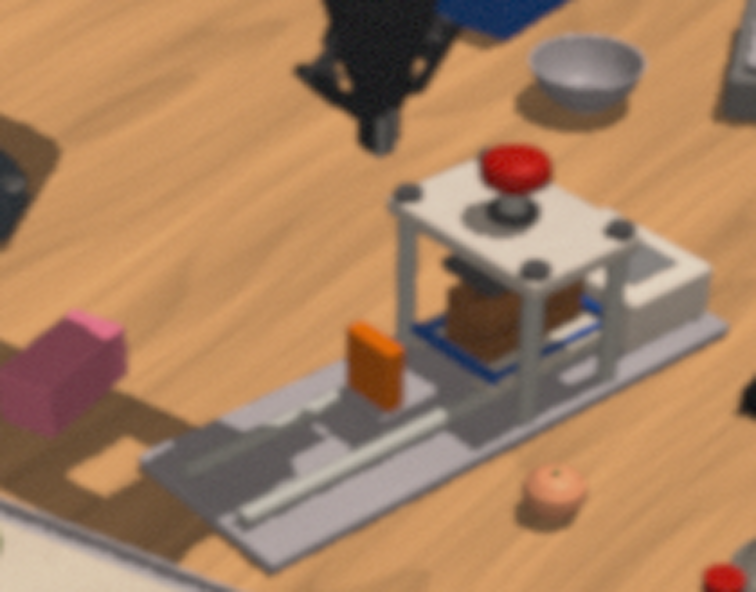

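The knob spans about (476–570, 222–307), consistent with the predicted top centre. I move above it and press.

{"api": "drive_tool", "payload": {
  "moves": [
    {"gripper": 255, "dp": [42, 0.6, 0], "delta_rot": [0, 0, 0]},
    {"gripper": 255, "dp": [42, 0.6, 0], "delta_rot": [0, 0, 0]},
    {"gripper": 255, "dp": [42, 0.6, 0], "delta_rot": [0, 0, 0]},
    {"gripper": 255, "dp": [0, 0, 15], "delta_rot": [0, 0, 0]},
    {"gripper": 255, "dp": [0, 0, 12], "delta_rot": [0, 0, 0]},
    {"gripper": 255, "dp": [0, 0, 0], "delta_rot": [0, 0, 0]}
  ]
}}

```text
time: 24.98
ee_pos: [0.5677, 0.1143, 0.2311]
orientation: [-0.001, 0.782, 0.623, -0.001]
contact_force: [0.2, -0.6, 0.6]
grip_width: -0.0001
```

{"api": "drive_tool", "payload": {
  "moves": [
    {"gripper": 255, "dp": [0, 0, 2], "delta_rot": [0, 0, 0]},
    {"gripper": 255, "dp": [0, 0, 2], "delta_rot": [0, 0, 0]},
    {"gripper": 255, "dp": [0, 0, 2], "delta_rot": [0, 0, 0]},
    {"gripper": 255, "dp": [0, 0, 2], "delta_rot": [0, 0, 0]}
  ]
}}

```text
time: 25.48
ee_pos: [0.5685, 0.1152, 0.2247]
orientation: [0.0, 0.782, 0.623, 0.0]
contact_force: [-0.1, -0.0, 0.4]
grip_width: -0.0002
```

{"api": "drive_tool", "payload": {
  "moves": [
    {"gripper": 255, "dp": [0, 0, 2], "delta_rot": [0, 0, 0]},
    {"gripper": 255, "dp": [0, 0, 2], "delta_rot": [0, 0, 0]},
    {"gripper": 255, "dp": [0, 0, 2], "delta_rot": [0, 0, 0]},
    {"gripper": 255, "dp": [0, 0, 2], "delta_rot": [0, 0, 0]}
  ]
}}

```text
time: 25.98
ee_pos: [0.5685, 0.1152, 0.2166]
orientation: [-0.0, 0.782, 0.623, -0.0]
contact_force: [-0.6, -0.5, 0.7]
grip_width: 0.0
```

{"api": "drive_tool", "payload": {
  "moves": [
    {"gripper": 255, "dp": [0, 0, 2], "delta_rot": [0, 0, 0]},
    {"gripper": 255, "dp": [0, 0, 2], "delta_rot": [0, 0, 0]},
    {"gripper": 255, "dp": [0, 0, 2], "delta_rot": [0, 0, 0]}
  ]
}}

```text
time: 26.35
ee_pos: [0.5685, 0.1152, 0.2106]
orientation: [-0.0, 0.782, 0.623, -0.0]
contact_force: [-0.4, -0.2, 0.2]
grip_width: -0.0
```

{"api": "drive_tool", "payload": {
  "moves": [
    {"gripper": 255, "dp": [0, 0, 1], "delta_rot": [0, 0, 0]},
    {"gripper": 255, "dp": [0, 0, 1], "delta_rot": [0, 0, 0]},
    {"gripper": 255, "dp": [0, 0, 1], "delta_rot": [0, 0, 0]}
  ]
}}

```text
time: 26.72
ee_pos: [0.5685, 0.1152, 0.2077]
orientation: [0.0, 0.782, 0.623, 0.0]
contact_force: [0.4, 0.5, -0.5]
grip_width: 0.0001
```

There is no force at z=0.208, although the knob should be at 0.227. I look before going on.

```bash
python3 -c "
from h import *
import cv2
m,Tc,T=wristshot('pics/w11.png')
im=imaging.grab_frame('scene')[:,:,::-1]
cv2.imwrite('pics/s11.png',cv2.resize(im[100:285,270:480],None,fx=3.6,fy=3.2,interpolation=cv2.INTER_CUBIC))"
```

```text
t 26.73 p [0.5685 0.1152 0.2077] psi 77.11 zax [ 1.e-04 -0.e+00 -1.e+00] F [ 0.4  0.5 -0.5] w 0.0001
```

View pics/w11.png

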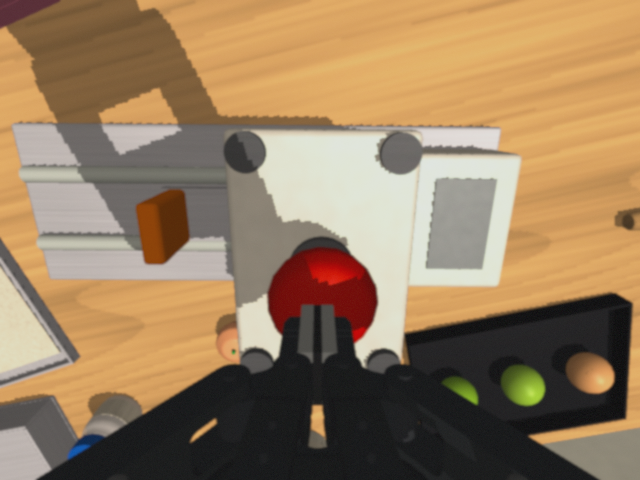

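View pics/s11.png

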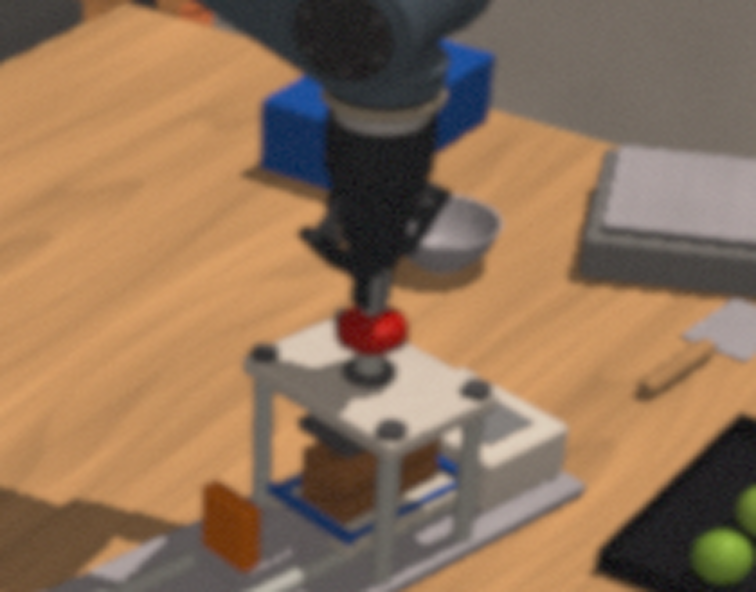

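```bash
python3 -c "
from h import *
import cv2
sc=imaging.camera_model('scene')
print('tcp then',proj(sc,[[.5382,-.0069,.2589]]),'now',proj(sc,[[.5685,.1152,.2077],[.5684,.1168,.227],[.5685,.1152,.227]]))
im=cv2.imread('pics/s11.png')
cv2.imwrite('pics/s11c.png',cv2.resize(im[250:400,290:450],None,fx=4.5,fy=3.6,interpolation=cv2.INTER_CUBIC))"
```

```text
tcp then [[334.28821795 206.0279408 ]] now [[371.71603198 204.86271995]
 [372.36912046 198.37288487]
 [372.05518184 198.66471313]]
```

View pics/s11c.png

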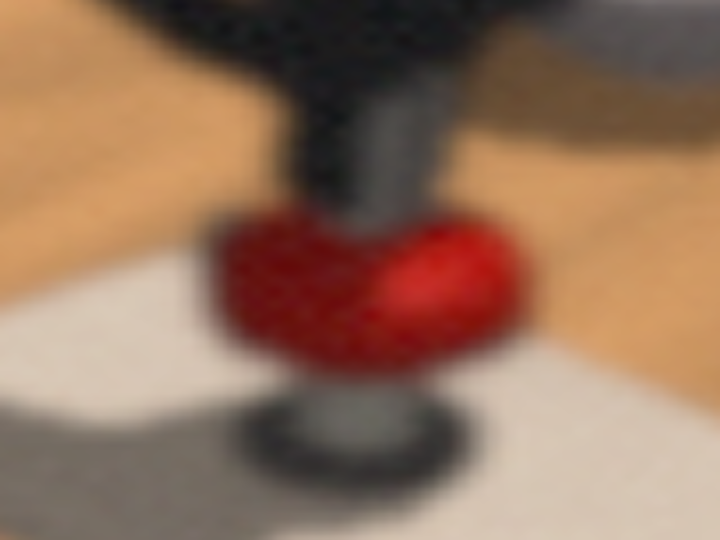

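The enlarged view shows the closed fingertips just at the knob's top: the real tip is about 20 mm above the stated TCP. The knob has not moved yet, so I continue down carefully.

{"api": "drive_tool", "payload": {
  "moves": [
    {"gripper": 255, "dp": [0, 0, 1], "delta_rot": [0, 0, 0]},
    {"gripper": 255, "dp": [0, 0, 1], "delta_rot": [0, 0, 0]},
    {"gripper": 255, "dp": [0, 0, 1], "delta_rot": [0, 0, 0]}
  ]
}}

```text
time: 27.2
ee_pos: [0.5685, 0.1152, 0.2046]
orientation: [0.0, 0.782, 0.623, 0.0]
contact_force: [0.1, -0.6, 0.7]
grip_width: 0.0002
```

{"api": "drive_tool", "payload": {
  "moves": [
    {"gripper": 255, "dp": [0, 0, 1], "delta_rot": [0, 0, 0]},
    {"gripper": 255, "dp": [0, 0, 1], "delta_rot": [0, 0, 0]},
    {"gripper": 255, "dp": [0, 0, 1], "delta_rot": [0, 0, 0]}
  ]
}}

```text
time: 27.58
ee_pos: [0.5685, 0.1152, 0.2016]
orientation: [-0.0, 0.782, 0.623, -0.0]
contact_force: [-0.1, -1.7, -0.4]
grip_width: 0.0003
```

{"api": "drive_tool", "payload": {
  "moves": [
    {"gripper": 255, "dp": [0, 0, 1], "delta_rot": [0, 0, 0]},
    {"gripper": 255, "dp": [0, 0, 1], "delta_rot": [0, 0, 0]},
    {"gripper": 255, "dp": [0, 0, 1], "delta_rot": [0, 0, 0]}
  ]
}}

```text
time: 27.95
ee_pos: [0.5685, 0.1153, 0.1988]
orientation: [0.0, 0.782, 0.623, 0.0]
contact_force: [-0.9, -0.6, 3.3]
grip_width: 0.0002
```

```bash
python3 -c "
from h import *
import cv2
im=imaging.grab_frame('scene')[:,:,::-1]
c=im[165:260,340:430]
cv2.imwrite('pics/s12.png',cv2.resize(c,None,fx=6.2,fy=6.2,interpolation=cv2.INTER_CUBIC))"
```

View pics/s12.png

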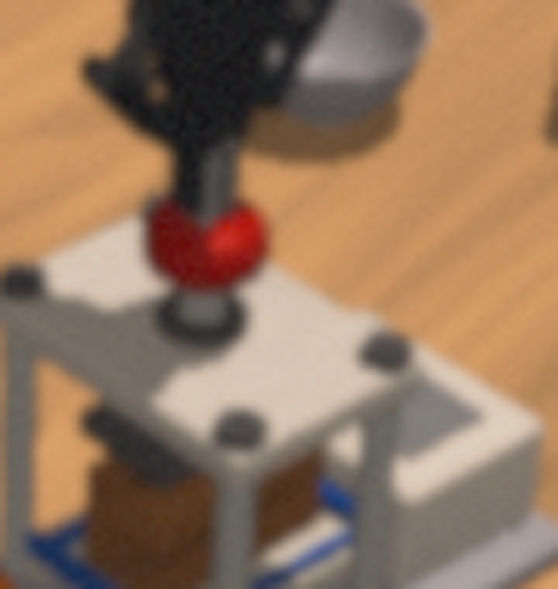

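The fingertips are on the knob's centre and contact begins at z≈0.199 (3.3 N). I press on by about 20 mm.

{"api": "drive_tool", "payload": {
  "moves": [
    {"gripper": 255, "dp": [0, 0, 2], "delta_rot": [0, 0, 0]},
    {"gripper": 255, "dp": [0, 0, 2], "delta_rot": [0, 0, 0]},
    {"gripper": 255, "dp": [0, 0, 2], "delta_rot": [0, 0, 0]},
    {"gripper": 255, "dp": [0, 0, 2], "delta_rot": [0, 0, 0]},
    {"gripper": 255, "dp": [0, 0, 2], "delta_rot": [0, 0, 0]},
    {"gripper": 255, "dp": [0, 0, 2], "delta_rot": [0, 0, 0]}
  ]
}}

```text
time: 28.75
ee_pos: [0.5685, 0.1152, 0.1866]
orientation: [0.0, 0.782, 0.623, 0.0]
contact_force: [-1.8, 1.0, 3.0]
grip_width: -0.0
```

{"api": "drive_tool", "payload": {
  "moves": [
    {"gripper": 255, "dp": [0, 0, 1], "delta_rot": [0, 0, 0]},
    {"gripper": 255, "dp": [0, 0, 1], "delta_rot": [0, 0, 0]},
    {"gripper": 255, "dp": [0, 0, 1], "delta_rot": [0, 0, 0]}
  ]
}}

```text
time: 29.12
ee_pos: [0.5685, 0.1152, 0.1837]
orientation: [0.0, 0.782, 0.623, 0.0]
contact_force: [-0.9, 0.8, 3.7]
grip_width: -0.0003
```

{"api": "drive_tool", "payload": {
  "moves": [
    {"gripper": 255, "dp": [0, 0, 1], "delta_rot": [0, 0, 0]},
    {"gripper": 255, "dp": [0, 0, 1], "delta_rot": [0, 0, 0]}
  ]
}}

```text
time: 29.38
ee_pos: [0.5685, 0.1152, 0.1817]
orientation: [0.0, 0.782, 0.623, 0.0]
contact_force: [-1.0, -0.3, 3.5]
grip_width: 0.0001
```

{"api": "drive_tool", "payload": {
  "moves": [
    {"gripper": 255, "dp": [0, 0, 1], "delta_rot": [0, 0, 0]},
    {"gripper": 255, "dp": [0, 0, 1], "delta_rot": [0, 0, 0]}
  ]
}}

```text
time: 29.62
ee_pos: [0.5686, 0.1153, 0.1813]
orientation: [0.0, 0.782, 0.623, 0.0]
contact_force: [-9.4, -1.4, 23.8]
grip_width: 0.0001
```

{"api": "drive_tool", "payload": {
  "moves": [
    {"gripper": 255, "dp": [0, 0, 0.7], "delta_rot": [0, 0, 0]},
    {"gripper": 255, "dp": [0, 0, 0], "delta_rot": [0, 0, 0]}
  ]
}}

```text
time: 29.88
ee_pos: [0.5686, 0.1153, 0.1813]
orientation: [0.0, 0.782, 0.623, 0.001]
contact_force: [-10.6, -2.9, 23.1]
grip_width: 0.0
```

{"api": "drive_tool", "payload": {
  "moves": [
    {"gripper": 255, "dp": [0, 0, 0.7], "delta_rot": [0, 0, 0]},
    {"gripper": 255, "dp": [0, 0, 0], "delta_rot": [0, 0, 0]}
  ]
}}

```text
time: 30.12
ee_pos: [0.5687, 0.1153, 0.1812]
orientation: [0.001, 0.782, 0.623, 0.001]
contact_force: [-12.3, -1.8, 29.2]
grip_width: 0.0003
```

The force rises sharply to about 25 N and z stays at 0.181: the platen is on the mould. I lift off.

{"api": "drive_tool", "payload": {
  "moves": [
    {"gripper": 255, "dp": [0, 0, -4], "delta_rot": [0, 0, 0]},
    {"gripper": 255, "dp": [0, 0, -10], "delta_rot": [0, 0, 0]},
    {"gripper": 255, "dp": [0, 0, -40], "delta_rot": [0, 0, 0]},
    {"gripper": 255, "dp": [-40, 0, -40], "delta_rot": [0, 0, 0]},
    {"gripper": 255, "dp": [-50, 0, 0], "delta_rot": [0, 0, 0]},
    {"gripper": 255, "dp": [-50, 0, 0], "delta_rot": [0, 0, 0]},
    {"gripper": 255, "dp": [0, 0, 0], "delta_rot": [0, 0, 0]},
    {"gripper": 255, "dp": [0, 0, 0], "delta_rot": [0, 0, 0]}
  ]
}}

```text
time: 31.12
ee_pos: [0.5374, -0.0209, 0.2724]
orientation: [-0.0, 0.782, 0.623, 0.0]
contact_force: [-0.1, -0.2, 0.1]
grip_width: -0.0002
```

```bash
python3 -c "
from h import *
import cv2
m,Tc,T=wristshot('pics/w13.png')
im=imaging.grab_frame('scene')[:,:,::-1]
cv2.imwrite('pics/s13f.png',im)
cv2.imwrite('pics/s13.png',cv2.resize(im[150:335,230:440],None,fx=3.6,fy=3.2,interpolation=cv2.INTER_CUBIC))"
```

```text
t 31.12 p [ 0.5374 -0.0209  0.2724] psi 77.09 zax [ 0.e+00  3.e-04 -1.e+00] F [-0.1 -0.2  0.1] w -0.0002
```

View pics/s13.png

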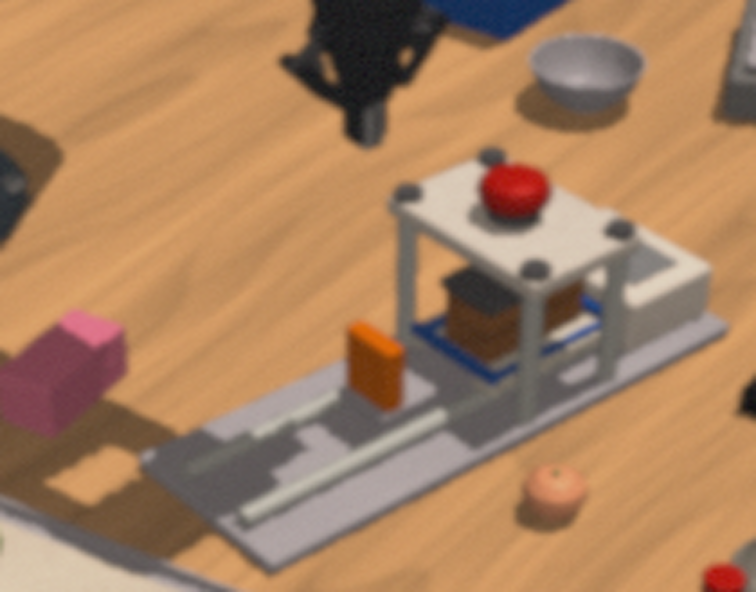

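View pics/w13.png

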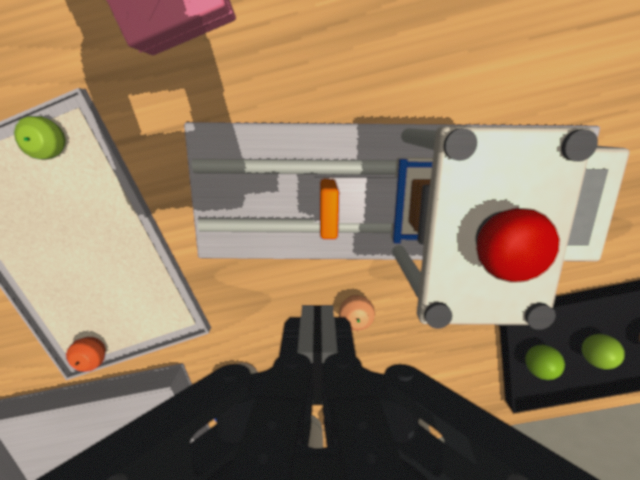

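View pics/s13f.png

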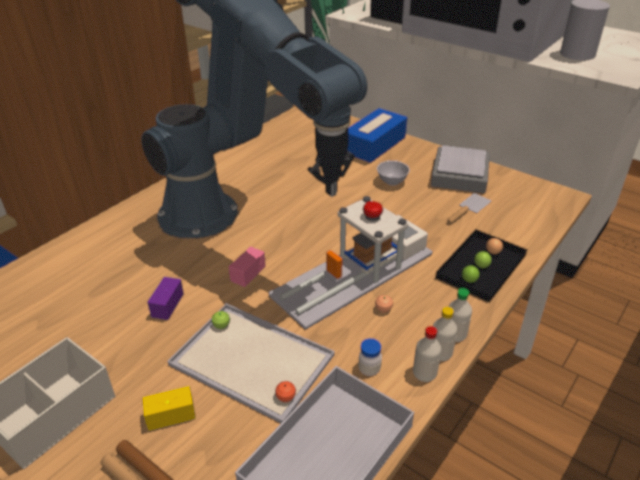

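The knob is down and the dark platen lies on the mould. The handle stands at the same place as before the press, about (348–405, 325–408) in the crop. The fruits, bowl and jar are where they were and the arm is clear.

```bash
python3 -c "
from cell import hand_in
print(hand_in())"
```

```text
the job is handed in; nothing more can be done
None
```

The job is done and handed in at about 31 s of the 58 s allowed; `hand_in` gave no verdict.

- **Mould:** I gripped it across its width, laid it lengthwise in the bed and let go. The wrist view matched a block lying flat and centred between the fences.
- **Carriage:** I held the handle in the jaws so it could not run ahead. It broke free at about 16 N, then ran at about 4–6 N at roughly 40 mm/s or less. The stop showed as a sharp rise to about 30 N at about 140 mm of travel. A second push with the rear finger alone met the same solid stop, up to about 20 N. I could not read the buffer itself, so "home" rests on these forces and on the handle staying put in the pictures.
- **Knob:** I pressed it with closed fingers. It moved at about 3–4 N over roughly 18–20 mm, then rose sharply to 24–29 N. After I lifted off, the scene picture showed the platen lying on the mould and the carriage unmoved.
- **Disagreement:** contact with the knob came about 28 mm lower than the stated TCP and knob height predicted. The pictures showed the closed fingertips really were that much higher than the stated TCP, so I went down slowly by force and sight.
- **Side force:** up to about 12 N appeared on the tool while pressing the knob. It had no visible effect.
- **Bystanders:** the fruits, bowl and jar look untouched in the last pictures.

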